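# Sort the Easter stock into its display trays

## Robot

A 6-joint arm with a two-finger parallel gripper is mounted at the origin on a cart in front of the work surface, level with it; the furniture and walls round the work are solid. World frame = base frame: x ahead of the robot, y to its left, z up, the work surface at z = 0. Lengths are in m, angles in rad, forces in N, time in s.
With the tool pointing down it reaches from about 0.275 to 0.85 m from the base axis. Payload 5.2 kg.
Tool frame: the origin (TCP) lies on the centre line of the jaws, within the pads' length; the fingertips stand 14 mm ahead of it and the grasp point (between the pads) lies 5 mm behind it; z points along the fingers, y is the line along which they close (so a half turn about z gives the same grasp; the last joint's range is limited). The gripper opens to 85 mm and grips with 20 to 120 N. Pads are 22 mm wide; open, the fingers measure 114 mm over their backs; the gripper's body (76 mm by 85 mm) begins 54 mm behind the grasp point. The pads swing forward as they close: fully open they stand 13 mm farther back than shut.
Start: joints at [-1.52, 0.259, 1.535, -0, 1.348, -0.203], TCP at [0.138, -0.532, 0.245] pointing down, gripper open.
Joint ranges: [-3.14, 3.14], [-0.91, 2.08], [0.19, 2.58], [-1.22, 4.36], [0.22, 2.71], [-3.12, 3.12]. Speed limits (rad/s): [2.57, 2.57, 3.14, 3.14, 3.14, 3.14].

## Interface

Orientations are given as a 3x3 rotation matrix whose columns are the frame's x, y, z axes.
In Python, from station import robot gives the robot as it stands.
- The arm moves only by the tool apply_moves, never from a script. Its argument "moves" is a list of rows, each an object with "delta_pos": the shift along the tool's x, y, z in m, a list of three; "rot": the turn, a rotation vector about the tool's x, y, z in rad, a list of three; "jaw": the opening, from -1 (shut) to 1 (fully open). A call has 1 to 5 rows; each row shifts and turns the commanded pose from where the row before left it, along the tool's axes as they then stand; what a row does not reach is not made up. A row lasts 1/12 s, in which the tool goes at most 41.7 mm and 7.16 degrees, less where a joint would pass 70% of its speed; a pose out of reach is approached as far as the arm can. A call is refused whole if a number of a shift passes 0.0417 or a number of a turn 0.125, either way. A call with a gripper value outside its range is refused whole. The fingers move at their own pace and stop on an object; "grip_force" is the grip in N (left out, the last holds). Time passes only in rows, so rows that do not move let the fingers close. It gives the time, the measured TCP pose, the force, the opening and the grip force at its end, in the units of the state.
- robot.get_obs(): the state, without advancing time (a new reading comes with each control period).
- robot.snapshot(name): name is "side" or "top" or "wrist"; returns a dict with "image" (400x640x3 uint8, red, green, blue), "fov_y" (degrees; the focal length in pixels is half the picture's height over the tangent of half this angle, whatever the lens; pixels are square), "cx", "cy" (the principal point, pixels), "k1" (the pictures are not rectified: a ray, as slopes to the right and down, at radius r is drawn at 1 + k1 r^2 times it, then the intrinsics apply), "xyz" and "orientation" of the camera in the world. Camera axes: x right, y down, z forward; pixel columns grow to the right and rows downward; lengths in m; the calibration is good to about 2 mm. A picture is of the moment at which its call begins. There is no depth.
- robot.job_done(): hands the job in; it is judged then, once.
Trained networks look in a picture, given as the dict that the camera call returned (one of the last four; its "shot" number tells which), for a name from the list of things; names that differ only in an ending like _2 or _b are one class to them, and where a whole thing is asked for, a point or a joint stands for the part that bears it (a point fixed in the world has none). Each returns a list of dicts, best first, with "score" (0 to 1); they miss things now and then, are a little off and sometimes report something else, mostly with a low value. They report only what shows in the picture. A call takes as long as a camera call.
- robot.cut_out(picture, thing): "region" (400x640 bool, what is visible of it) and "extent" ([centre column, centre row, width, height] in pixels, round what is visible of it).
- robot.place_of(picture, thing): "centre" ([column, row] in pixels: a listed point, or the origin of a listed thing).
The state is a dict: "time": time; "q": joint angles; "joint_vel": joint speeds; "joint_torque": joint torques, N m; "tcp_pos": TCP position; "ee_rot": TCP orientation; "force": force on the tool from outside, world axes, zero at the start; "wrist_torque": the same for the moment, N m; "finger_gap": finger opening in m; "grasp_force": force on a finger pad.
Only numpy, scipy, OpenCV 4.12 (cv2) and the standard library are available. Lean on these libraries where they do the work, as an engineer would, in place of code of your own. Each camera call takes 0.05 s, during which the arm holds its last target. There are 200 camera calls.

## Task

Tidy the Easter sweets into their display trays: the two large tin eggs go in the green tray, the two small foil eggs in the dark wooden tray and the chocolate hare in the blue tray, one thing to a bay, standing upright (foil eggs lying on their flat side) on the tray's floor. Set each down gently, do not drop it, and leave the glass and the pink coffee dripper where they are.

Things in the scene. Friction and masses are not known exactly. Their poses are not given: they have to be found in the camera images.
- mint_tin_egg: large tin egg, mint green with a pink bow on top, upright on its flat end, 57x60 mm, 91 high with the bow; solid part 68 high, about 49 across (x -24 to 24, y -23 to 26 mm), widest around z = 35 mm; 0.06 kg. Origin: under its centre at the bottom, z up.
- rose_tin_egg: large tin egg, rose pink with a yellow bow on top, upright on its flat end, 71x59 mm, 95 high with the bow; solid part 72 high, about 51 across (x -20 to 31, so its middle is at x = +5; y -25 to 25 mm), widest around z = 35 mm; 0.06 kg. Origin: at the bottom, z up.
- gold_foil_egg: small egg in gold foil lying on its flat side, 42 long (x) x 33 wide (y) x 32 high; 0.03 kg. Origin: centre of its underside, z up.
- pink_foil_egg: small egg in dark pink (magenta) foil lying on its flat side, 42 long (x) x 33 wide (y) x 32 high; 0.03 kg. Origin: centre of its underside, z up.
- hare: small sitting white chocolate hare with a violet bow, 49x54 mm, 82 high; solid body x -15 to 18, y -20 to 19 mm up to z = 42, head x -16 to 11, y -12 to 12 up to z = 57, ears x -14 to 2 spread along y to +-27 from z = 49 to 74; 0.12 kg. Faces -x. Origin: under it at the bottom, z up.
- green_tray: open display tray of green painted wood, 106 deep (its x) x 171 long (its y) x 26 high, fixed. Walls 5 mm; a 5 mm divider at y = 0, top at z = 24, makes two bays, each 96 (x) x 78 (y) inside, centred at tray x = 0, y = +43 and -43 mm. Inner floor at z = 8 mm. Blank brass label frame on the front (-x) wall. Origin: centre of its underside on the table, z up.
- wooden_tray: open display tray of plain dark brown wood, 106 deep (its x) x 171 long (its y) x 26 high, fixed. Walls 5 mm; a 5 mm divider at y = 0, top at z = 24, makes two bays, each 96 (x) x 78 (y) inside, centred at tray x = 0, y = +43 and -43 mm. Inner floor at z = 8 mm. Blank brass label frame on the front (-x) wall. Origin: centre of its underside on the table, z up.
- blue_tray: open display tray of blue painted wood, 106 deep (its x) x 171 long (its y) x 26 high, fixed. Walls 5 mm; a 5 mm divider at y = 0, top at z = 24, makes two bays, each 96 (x) x 78 (y) inside, centred at tray x = 0, y = +43 and -43 mm. Inner floor at z = 8 mm. Blank brass label frame on the front (-x) wall. Origin: centre of its underside on the table, z up.
- glass: bystander: empty clear tall drinking glass, 69 across, 144 high, loose, standing behind the trays. Origin: centre of its underside.
- dripper_pink: bystander: pink fluted ceramic coffee dripper, 119 across, 85 high, loose, standing to the right of the work. Origin: centre of its underside.

How it is judged:
At the end, for the whole second after the job is handed in: Tin eggs in the green tray and foil eggs in the wooden one, one per bay; hare in a bay of the blue one. Origins within 42 mm of the tray's long midline, 8 to 78 mm from the divider plane, 3 to 14 mm above its underside; tilt under 0.2 rad, speed under 0.02 m/s (((y of mint_tin_egg in the frame of green_tray between 0.008 and 0.078 m and x of mint_tin_egg in the frame of green_tray between -0.042 and 0.042 m and z of mint_tin_egg in the frame of green_tray between 0.003 and 0.014 m and y of rose_tin_egg in the frame of green_tray between -0.078 and -0.008 m and x of rose_tin_egg in the frame of green_tray between -0.042 and 0.042 m and z of rose_tin_egg in the frame of green_tray between 0.003 and 0.014 m) or (y of mint_tin_egg in the frame of green_tray between -0.078 and -0.008 m and x of mint_tin_egg in the frame of green_tray between -0.042 and 0.042 m and z of mint_tin_egg in the frame of green_tray between 0.003 and 0.014 m and y of rose_tin_egg in the frame of green_tray between 0.008 and 0.078 m and x of rose_tin_egg in the frame of green_tray between -0.042 and 0.042 m and z of rose_tin_egg in the frame of green_tray between 0.003 and 0.014 m)) and ((y of gold_foil_egg in the frame of wooden_tray between 0.008 and 0.078 m and x of gold_foil_egg in the frame of wooden_tray between -0.042 and 0.042 m and z of gold_foil_egg in the frame of wooden_tray between 0.003 and 0.014 m and y of pink_foil_egg in the frame of wooden_tray between -0.078 and -0.008 m and x of pink_foil_egg in the frame of wooden_tray between -0.042 and 0.042 m and z of pink_foil_egg in the frame of wooden_tray between 0.003 and 0.014 m) or (y of gold_foil_egg in the frame of wooden_tray between -0.078 and -0.008 m and x of gold_foil_egg in the frame of wooden_tray between -0.042 and 0.042 m and z of gold_foil_egg in the frame of wooden_tray between 0.003 and 0.014 m and y of pink_foil_egg in the frame of wooden_tray between 0.008 and 0.078 m and x of pink_foil_egg in the frame of wooden_tray between -0.042 and 0.042 m and z of pink_foil_egg in the frame of wooden_tray between 0.003 and 0.014 m)) and ((y of hare in the frame of blue_tray between 0.008 and 0.078 m and x of hare in the frame of blue_tray between -0.042 and 0.042 m and z of hare in the frame of blue_tray between 0.003 and 0.014 m) or (y of hare in the frame of blue_tray between -0.078 and -0.008 m and x of hare in the frame of blue_tray between -0.042 and 0.042 m and z of hare in the frame of blue_tray between 0.003 and 0.014 m)) and linear speed of each of mint_tin_egg, rose_tin_egg, gold_foil_egg, pink_foil_egg, hare below 0.02 m/s and angle between each of mint_tin_egg, rose_tin_egg, gold_foil_egg, pink_foil_egg, hare's own z axis and vertical below 0.2 rad); the robot touches nothing.
It fails at once if the glass is moved or tipped (distance of glass from where it was at the start of the episode above 0.03 m or angle between glass's own z axis and vertical above 0.3 rad).
It fails at once if the pink dripper is moved or tipped (distance of dripper_pink from where it was at the start of the episode above 0.03 m or angle between dripper_pink's own z axis and vertical above 0.3 rad).
It fails at once if one of the five things is dropped (falls 2 cm or more) or flung, moving over 0.6 m/s while the fingers do not hold it ((contact force between mint_tin_egg and the fingers below 0.05 N and linear speed of mint_tin_egg above 0.6 m/s) or (contact force between rose_tin_egg and the fingers below 0.05 N and linear speed of rose_tin_egg above 0.6 m/s) or (contact force between gold_foil_egg and the fingers below 0.05 N and linear speed of gold_foil_egg above 0.6 m/s) or (contact force between pink_foil_egg and the fingers below 0.05 N and linear speed of pink_foil_egg above 0.6 m/s) or (contact force between hare and the fingers below 0.05 N and linear speed of hare above 0.6 m/s)).
It also fails if it takes over 128 s, if anything falls off the work surface, if the arm or the gripper's body presses on something with over 40 N, if the wrist force passes 120 N, or if a joint passes its speed limit or range.

## Working session

There is one attempt and no reset: what is moved stays moved. The work goes in short steps, Python scripts to look and compute and a tool call to move; the robot and the scene stay as the last step left them, time stands still between calls to the robot, and variables do not carry over. Pictures are saved under pics/ and viewed, at most 14 in all, crops included, and the job is handed in when it is done.

Besides the shell and the picture viewer there is one more tool, called after ">>>" by a JSON object that holds its "op" and its "data". apply_moves: Moves the arm, as the interface text tells. Its arguments: {"type":"object","properties":{"moves":{"type":"array"},"grip_force":{"type":"number"}},"required":["moves"]}

```bash
mkdir -p pics; ls; cat > h.py <<'E'
import numpy as np, cv2
from station import robot
T=['mint_tin_egg','rose_tin_egg','gold_foil_egg','pink_foil_egg','hare','green_tray','wooden_tray','blue_tray','glass','dripper_pink']
def ray(s,uv):
    f=200/np.tan(np.radians(s['fov_y'])/2)
    K=np.array([[f,0,s['cx']],[0,f,s['cy']],[0,0,1.]])
    p=cv2.undistortPoints(np.array([[uv]],float),K,np.array([s['k1'],0,0,0,0.]))[0,0]
    return np.array(s['xyz']),np.array(s['orientation'])@np.array([p[0],p[1],1.])
def at(s,uv,z):
    o,d=ray(s,uv); return o+d*(z-o[2])/d[2]
def px(s,P):
    f=200/np.tan(np.radians(s['fov_y'])/2)
    K=np.array([[f,0,s['cx']],[0,f,s['cy']],[0,0,1.]])
    R=np.array(s['orientation']); t=-R.T@np.array(s['xyz'])
    return cv2.projectPoints(np.array(P,float).reshape(-1,3),cv2.Rodrigues(R.T)[0],t,K,np.array([s['k1'],0,0,0,0.]))[0][:,0]
def save(s,n): cv2.imwrite(f'pics/{n}.png',s['image'][:,:,::-1])
E
python3 - <<'E'
from h import *
np.set_printoptions(precision=3,suppress=True)
o=robot.get_obs(); print(o['tcp_pos'],o['ee_rot'],o['finger_gap'],o['time'])
ims=[]
for c in ['top','side']:
    s=robot.snapshot(c); ims.append(s); save(s,c+'0')
    print(c,s['xyz'],s['fov_y'],s['k1'],np.array(s['orientation']).tolist())
    for t in T:
        for p in robot.place_of(s,t)[:2]:
            print(t,round(p['score'],2),np.round(p['centre']),at(s,p['centre'],0.0 ))
print(robot.get_obs()['time'])
E
```

```text
pics
[ 0.138 -0.532  0.244] [[ 0.968  0.251 -0.   ]
 [ 0.251 -0.968  0.002]
 [ 0.    -0.002 -1.   ]] 0.08563481840182464 0.0
top [ 0.368 -0.102  1.092] 54.68480352078499 -0.007157391006682534 [[0.09952400463008099, -0.9701494759193312, 0.22114467408427205], [-0.9950271028215049, -0.09792860261871175, 0.018194873997619352], [0.004004641436434525, -0.2218557710824619, -0.9750712690282552]]
mint_tin_egg 0.85 [228. 264.] [0.418 0.15  0.   ]
rose_tin_egg 0.8 [182. 249.] [0.446 0.288 0.   ]
gold_foil_egg 0.52 [281. 258.] [0.451 0.006 0.   ]
pink_foil_egg 0.41 [328. 264.] [ 0.447 -0.128  0.   ]
hare 0.61 [382. 284.] [ 0.406 -0.28   0.   ]
green_tray 0.76 [212. 195.] [0.612 0.227 0.   ]
green_tray 0.63 [182. 252.] [0.439 0.285 0.   ]
wooden_tray 0.72 [366. 208.] [ 0.618 -0.221  0.   ]
wooden_tray 0.18 [180. 248.] [0.449 0.292 0.   ]
blue_tray 0.96 [294. 200.] [ 0.619 -0.012  0.   ]
glass 0.87 [285. 150.] [0.768 0.034 0.   ]
dripper_pink 0.92 [447. 278.] [ 0.441 -0.46   0.   ]
dripper_pink 0.23 [381. 286.] [ 0.402 -0.277  0.   ]
side [0.37  1.105 0.67 ] 55.774422309550026 -0.062293473722563435 [[-0.9803144649096344, -0.10468759371555245, 0.16740387573465687], [-0.19673982801548495, 0.4464618116197617, -0.8729062325574483], [0.016643015393083303, -0.8886576160070017, -0.4582691911435654]]
mint_tin_egg 0.89 [356. 251.] [0.429 0.139 0.   ]
mint_tin_egg 0.46 [347. 276.] [0.439 0.266 0.   ]
rose_tin_egg 0.65 [345. 279.] [0.444 0.278 0.   ]
gold_foil_egg 0.47 [351. 230.] [0.458 0.015 0.   ]
pink_foil_egg 0.64 [363. 208.] [ 0.433 -0.145  0.   ]
hare 0.6 [371. 191.] [ 0.414 -0.297  0.   ]
green_tray 0.89 [289. 261.] [0.618 0.23  0.   ]
wooden_tray 0.85 [318. 195.] [ 0.62  -0.217  0.   ]
glass 0.67 [261. 219.] [0.777 0.016 0.   ]
dripper_pink 0.96 [368. 170.] [ 0.445 -0.523  0.   ]
1.1
```

View images.

```bash
python3 - <<'E'
import cv2
a=cv2.imread('pics/top0.png')[120:340,130:500]; cv2.imwrite('pics/top0c.png',cv2.resize(a,None,fx=2.15,fy=2.15,interpolation=cv2.INTER_CUBIC))
E
```

```text
(no output)
```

View pics/top0c.png

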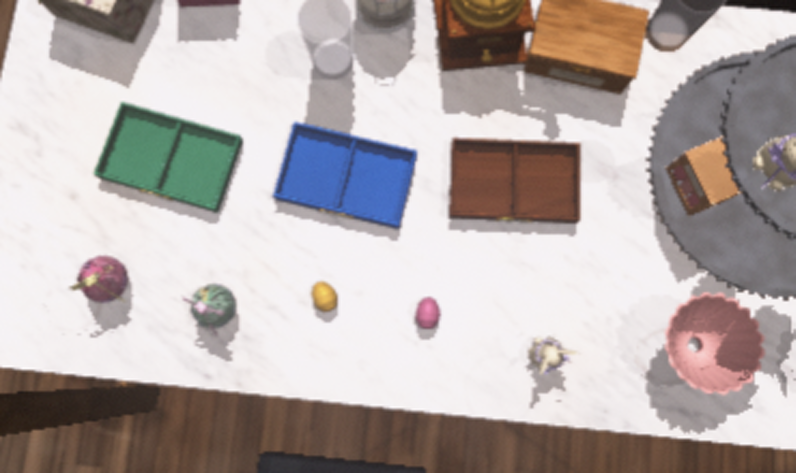

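View pics/side0.png

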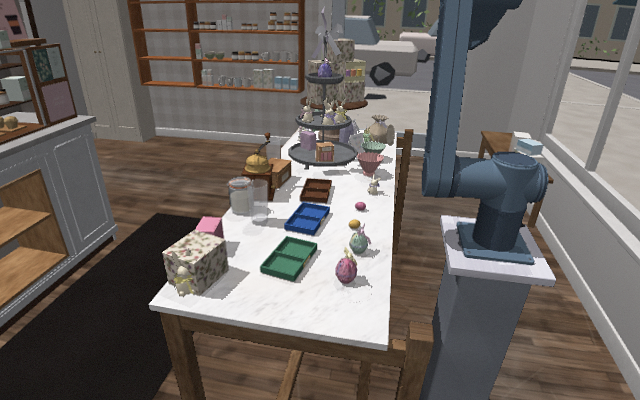

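Top crop: green, blue, wooden trays left to right at the back; in front rose egg (crop 102,278; bow towards left), mint egg (213,305; bow left), gold (324,296), magenta (428,312), hare (549,354), dripper (715,343) right of it; glass behind blue tray. Side view agrees. Now fits.

```bash
cat >> h.py <<'E'
def mask(s,t):
    r=robot.cut_out(s,t)
    return (r[0]['region'].astype(np.uint8),r[0]['score']) if r else (None,0)
def pts(kind,x,y,a,zb=0.):
    if kind=='tray':
        P=np.array([[i*.053,j*.0855,z] for i in(-1,1) for j in(-1,1) for z in(0,.026)])
    else:
        u=np.linspace(0,2*np.pi,24,endpoint=False); v=np.linspace(-1.4,1.4,9)
        P=np.array([[.021*np.cos(p)*np.cos(q),.0165*np.sin(p)*np.cos(q),.016+.016*np.sin(q)] for p in u for q in v])
    c,d=np.cos(a),np.sin(a)
    return P@np.array([[c,-d,0],[d,c,0],[0,0,1]]).T+[x,y,zb]
def iou(shots,kind,p):
    e=0
    for s,m in shots:
        h=cv2.convexHull(px(s,pts(kind,*p)).astype(np.float32))
        im=np.zeros((1600,2560),np.uint8); cv2.fillConvexPoly(im,np.int32(np.round(h*4+1.5)),1)
        y0,y1=max(0,s['b'][1]),s['b'][3]
        M=s['M']; e+=1-(im&M).sum()/((im|M).sum())
    return e/len(shots)
def fit(shots,kind,p0):
    from scipy.optimize import minimize
    for s,m in shots: s['M']=cv2.resize(m,None,fx=4,fy=4,interpolation=cv2.INTER_NEAREST); s['b']=(0,0,0,0)
    best=None
    for a in p0[2]:
        r=minimize(lambda p:iou(shots,kind,p),[p0[0],p0[1],a],method='Nelder-Mead',options=dict(initial_simplex=np.array([p0[0],p0[1],a])+np.array([[0,0,0],[.012,0,0],[0,.012,0],[0,0,.25]]),maxiter=60,xatol=3e-4,fatol=1e-4))
        if best is None or r.fun<best.fun: best=r
    return np.round(best.x,4),round(best.fun,3)
def tri(rs):
    A=np.zeros((3,3));b=np.zeros(3)
    for o,d in rs:
        d=d/np.linalg.norm(d);Q=np.eye(3)-np.outer(d,d);A+=Q;b+=Q@o
    return np.linalg.solve(A,b)
def inscr(m):
    D=cv2.distanceTransform(m,cv2.DIST_L2,5); k=np.argwhere(D>D.max()-.3).mean(0); return k[::-1],D.max()
E
cat > m.py <<'E'
from h import *
np.set_printoptions(precision=4,suppress=True)
S=[dict(robot.snapshot('top')),dict(robot.snapshot('side'))]
G={'green_tray':(.612,.227,[-.24]),'blue_tray':(.619,-.012,[-.2]),'wooden_tray':(.618,-.221,[0])}
for t in T[:8]:
    ms=[(dict(s),)+mask(s,t) for s in S]
    print(t,[round(m[2],2) for m in ms],end=' ')
    if 'tray' in t:
        for k in (ms[:1],ms): print(fit([(s,m) for s,m,c in k if m is not None],'tray',G[t]),end=' ')
        print()
    else:
        cs=[inscr(m)+(s,) for s,m,c in ms if m is not None]
        print(*[at(s,c,.035 if 'tin' in t else .016 if 'foil' in t else .03) for c,r,s in cs],'tri',tri([ray(s,c) for c,r,s in cs]),[c[1] for c in cs])
E
python3 m.py
```

```text
mint_tin_egg [0.75, 0.77] [ 0.4353 -0.5074  0.035 ] [0.421  0.1398 0.035 ] tri [ 0.4692 -0.7257 -0.5337] [np.float32(15.0), np.float32(10.187599)]
rose_tin_egg [0.79, 0] [0.4427 0.2856 0.035 ] tri [ 0.3647 -0.1202  1.1421] [np.float32(10.0)]
gold_foil_egg [0.46, 0] [0.4499 0.0073 0.016 ] tri [ 0.3678 -0.1024  1.0973] [np.float32(5.6)]
pink_foil_egg [0.21, 0.61] [0.4526 0.0077 0.016 ] [0.4452 0.2581 0.016 ] tri [ 0.4663  0.0259 -0.1631] [np.float32(5.7938), np.float32(10.0)]
hare [0.54, 0] [ 0.405  -0.2811  0.03  ] tri [ 0.3486 -0.0063  1.6577] [np.float32(7.3938)]
green_tray [0.63, 0.91] (array([ 0.6146,  0.2359, -0.1945]), np.float64(0.051)) (array([ 0.6148,  0.2324, -0.1762]), np.float64(0.061)) 
wooden_tray [0.76, 0.78] (array([ 0.6281, -0.226 ,  0.0539]), np.float64(0.025)) (array([ 0.6292, -0.2264,  0.0587]), np.float64(0.056)) 
blue_tray [0.59, 0.65] (array([ 0.6143, -0.0016, -0.1301]), np.float64(0.027)) (array([ 0.615 , -0.0025, -0.1393]), np.float64(0.061))
```

>>> {"op": "apply_moves", "data": {"moves": [{"delta_pos": [0, 0, 0], "rot": [0, 0, 0.125], "jaw": 1}, {"delta_pos": [0, 0, 0], "rot": [0, 0, 0.125], "jaw": 1}, {"delta_pos": [0.02, -0.02, 0], "rot": [0, 0, 0], "jaw": 1}, {"delta_pos": [0.028, -0.028, 0], "rot": [0, 0, 0], "jaw": 1}, {"delta_pos": [0.028, -0.028, 0], "rot": [0, 0, 0], "jaw": 1}], "grip_force": 20}}

```text
time: 2.42
tcp_pos: [0.2139, -0.4557, 0.245]
ee_rot: [[1.0, 0.001, 0.0], [0.001, -1.0, 0.0], [0.0, -0.0, -1.0]]
force: [0.2, -0.0, -0.8]
finger_gap: 0.0854
grasp_force: 0.0
```

>>> {"op": "apply_moves", "data": {"moves": [{"delta_pos": [0.028, -0.028, 0], "rot": [0, 0, 0], "jaw": 1}, {"delta_pos": [0.028, -0.028, 0], "rot": [0, 0, 0], "jaw": 1}, {"delta_pos": [0.028, -0.028, 0], "rot": [0, 0, 0], "jaw": 1}, {"delta_pos": [0.028, -0.028, 0], "rot": [0, 0, 0], "jaw": 1}, {"delta_pos": [0.012, -0.012, 0], "rot": [0, 0, 0], "jaw": 1}]}}

```text
time: 2.83
tcp_pos: [0.3397, -0.3281, 0.2456]
ee_rot: [[1.0, 0.006, 0.001], [0.006, -1.0, 0.001], [0.001, -0.001, -1.0]]
force: [-0.1, 1.4, 0.2]
finger_gap: 0.0853
grasp_force: 0.0
```

```bash
cat > w.py <<'E'
import sys
from h import *
np.set_printoptions(precision=4,suppress=True)
n=sys.argv[1]; o=robot.get_obs(); print('tcp',o['tcp_pos'],'yaw',np.arctan2(o['ee_rot'][1][0],o['ee_rot'][0][0]),'t',o['time'],'gap',o['finger_gap'],'f',o['force'],'gf',o['grasp_force'],'q6',o['q'][5])
s=robot.snapshot('wrist'); save(s,n); print('cam',np.array(s['xyz']),'zax',np.array(s['orientation'])[:,2],s['fov_y'])
for t in sys.argv[2:]:
    c=robot.place_of(s,t); 
    for q in c[:2]: print(t,round(q['score'],2),np.round(q['centre']),at(s,q['centre'],0))
    m,sc=mask(s,t)
    if m is None: continue
    if 'foil' in t:
        g=at(s,np.argwhere(m).mean(0)[::-1],.016); r=fit([(dict(s),m)],'egg',(g[0],g[1],[0,.8,1.6,2.4])); print(t,sc,'fit',r)
    else:
        k,r=inscr(m); print(t,sc,'inscr',k,r,at(s,k,.035))
E
python3 w.py w1 hare pink_foil_egg
```

```text
tcp [ 0.3397 -0.3281  0.2456] yaw 0.006128309654963293 t 2.8333 gap 0.08527514709316683 f [-0.1018  1.3879  0.1881] gf 0.0 q6 0.5579543706740219
cam [ 0.4044 -0.3276  0.3738] zax [-0.2574 -0.     -0.9663] 63.359984174231194
hare 0.89 [281. 119.] [ 0.4044 -0.2844  0.    ]
pink_foil_egg 0.67 [142.  85.] [ 0.443  -0.1286  0.    ]
pink_foil_egg 0.78 fit (array([ 0.4427, -0.1296, -0.0614]), np.float64(0.042))
```

View pics/w1.png

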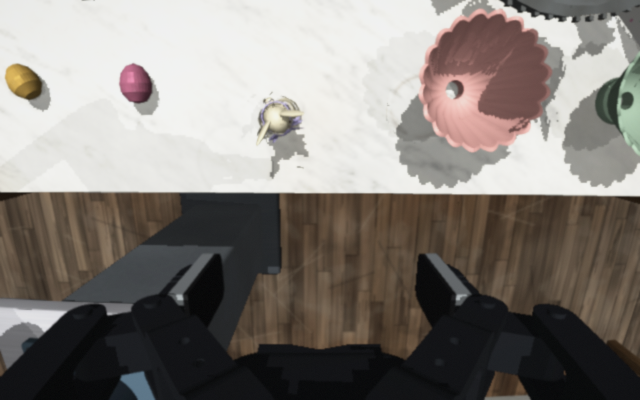

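Wrist view: hare at (281,119), ears spread toward (263,137) and (301,114); pink egg (136,83), gold (24,81), dripper at right (487,82). Moving closer over the hare.

>>> {"op": "apply_moves", "data": {"moves": [{"delta_pos": [0.02, -0.02, 0.015], "rot": [0, 0, 0], "jaw": 1}, {"delta_pos": [0.02, -0.02, 0.015], "rot": [0, 0, 0], "jaw": 1}, {"delta_pos": [0, 0, 0], "rot": [0, 0, 0], "jaw": 1}]}}

```text
time: 3.33
tcp_pos: [0.3774, -0.289, 0.2127]
ee_rot: [[1.0, 0.003, -0.002], [0.003, -1.0, 0.005], [-0.002, -0.005, -1.0]]
force: [-1.1, 1.1, -0.8]
finger_gap: 0.0853
grasp_force: 0.0
```

```bash
python3 w.py w2 hare; python3 - <<'E'
import cv2
a=cv2.imread('pics/w2.png'); cv2.imwrite('pics/w2c.png',cv2.resize(a[130:330,170:470],None,fx=2.5,fy=2.5,interpolation=cv2.INTER_CUBIC))
E
```

```text
tcp [ 0.3774 -0.289   0.2127] yaw 0.003243794653544824 t 3.3333 gap 0.0852797631154833 f [-1.0555  1.111  -0.7767] gf 0.0 q6 0.6767739708998687
cam [ 0.4425 -0.2891  0.3408] zax [-0.2605  0.0045 -0.9655] 63.359984174231194
hare 0.62 [316. 153.] [ 0.4072 -0.2844  0.    ]
hare 0.74 inscr [317. 156.] 20.784496 [ 0.4081 -0.2855  0.035 ]
```

View pics/w2c.png

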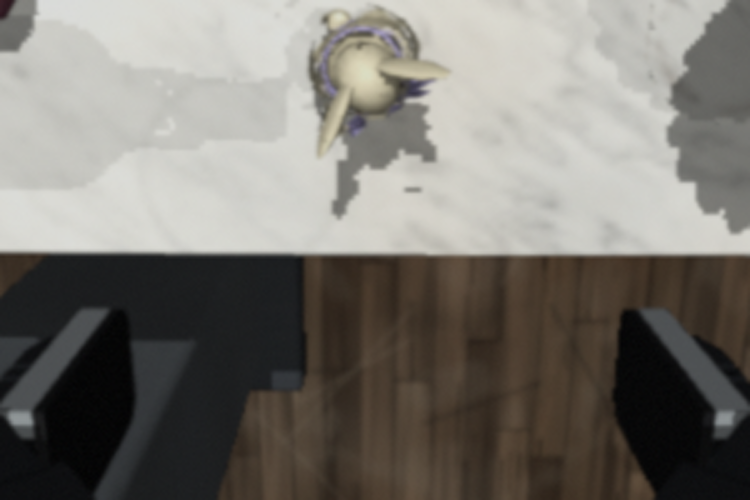

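>>> {"op": "apply_moves", "data": {"moves": [{"delta_pos": [0.03, -0.005, 0], "rot": [0, 0, 0.1], "jaw": 1}, {"delta_pos": [0, 0, 0.01], "rot": [0, 0, 0.124], "jaw": 1}, {"delta_pos": [0, 0, 0.01], "rot": [0, 0, 0.124], "jaw": 1}, {"delta_pos": [0, 0, 0.01], "rot": [0, 0, 0.124], "jaw": 1}, {"delta_pos": [0, 0, 0.01], "rot": [0, 0, 0.124], "jaw": 1}]}}

```text
time: 3.9
tcp_pos: [0.4067, -0.2884, 0.1757]
ee_rot: [[0.825, -0.565, 0.001], [-0.565, -0.825, -0.002], [0.002, 0.001, -1.0]]
force: [-0.3, -0.3, 0.0]
finger_gap: 0.0854
grasp_force: 0.0
```

>>> {"op": "apply_moves", "data": {"moves": [{"delta_pos": [0, 0, 0.01], "rot": [0, 0, 0.124], "jaw": 1}, {"delta_pos": [0, 0, 0.01], "rot": [0, 0, 0.124], "jaw": 1}, {"delta_pos": [0, 0, 0.01], "rot": [0, 0, 0.124], "jaw": 1}, {"delta_pos": [0, 0, 0], "rot": [0, 0, 0.02], "jaw": 1}, {"delta_pos": [0, 0, 0], "rot": [0, 0, 0], "jaw": 1}]}}

```text
time: 4.32
tcp_pos: [0.4065, -0.2877, 0.1456]
ee_rot: [[0.554, -0.833, -0.0], [-0.833, -0.554, -0.0], [0.0, 0.0, -1.0]]
force: [-0.2, -1.0, 1.2]
finger_gap: 0.0857
grasp_force: 0.0
```

```bash
python3 w.py w3 hare; python3 - <<'E'
from h import *
o=robot.get_obs(); print(np.round(o['ee_rot'],3).tolist())
s=robot.snapshot('top')
m,c=mask(s,'hare'); print(c)
a=cv2.imread('pics/w3.png'); cv2.imwrite('pics/w3c.png',a)
E
```

```text
tcp [ 0.4065 -0.2877  0.1456] yaw -0.9839249761203029 t 4.3167 gap 0.08568147869919966 f [-0.1664 -1.0261  1.1974] gf 0.0 q6 1.714916295998234
cam [ 0.4423 -0.3418  0.2737] zax [-0.1438  0.2157 -0.9658] 63.359984174231194
hare 0.64 [317. 205.] [ 0.4034 -0.2799  0.    ]
hare 0.7 inscr [317.4 206.2] 22.984499 [ 0.4075 -0.2872  0.035 ]
[[0.555, -0.832, 0.001], [-0.832, -0.555, -0.001], [0.002, -0.0, -1.0]]
0
```

View pics/w3.png

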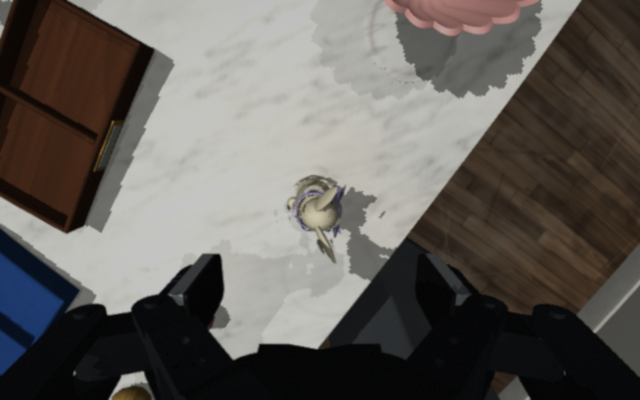

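Hare centred between the jaws (317,205), ears aligned across the closing line, tail left (291,203). Descend and grip.

>>> {"op": "apply_moves", "data": {"moves": [{"delta_pos": [-0.003, -0.002, 0.03], "rot": [0, 0, 0], "jaw": 1}, {"delta_pos": [0, 0, 0.035], "rot": [0, 0, 0], "jaw": 1}, {"delta_pos": [0, 0, 0.035], "rot": [0, 0, 0], "jaw": 0.6}, {"delta_pos": [0, 0, 0.017], "rot": [0, 0, 0], "jaw": 0.2}, {"delta_pos": [0, 0, 0], "rot": [0, 0, 0], "jaw": 0}]}}

```text
time: 4.98
tcp_pos: [0.4053, -0.2807, 0.0251]
ee_rot: [[0.554, -0.832, -0.005], [-0.832, -0.554, 0.005], [-0.007, 0.001, -1.0]]
force: [-0.3, 0.7, -0.0]
finger_gap: 0.0517
grasp_force: 0.0
```

>>> {"op": "apply_moves", "data": {"moves": [{"delta_pos": [0, 0, 0], "rot": [0, 0, 0], "jaw": -0.2}, {"delta_pos": [0, 0, 0], "rot": [0, 0, 0], "jaw": -0.4}, {"delta_pos": [0, 0, 0], "rot": [0, 0, 0], "jaw": -1}, {"delta_pos": [0, 0, 0], "rot": [0, 0, 0], "jaw": -1}, {"delta_pos": [0, 0, 0], "rot": [0, 0, 0], "jaw": -1}], "grip_force": 25}}

```text
time: 5.4
tcp_pos: [0.4078, -0.2835, 0.0295]
ee_rot: [[0.554, -0.833, 0.002], [-0.833, -0.554, -0.002], [0.003, -0.0, -1.0]]
force: [0.2, 0.1, 2.2]
finger_gap: 0.0294
grasp_force: 26.9
```

>>> {"op": "apply_moves", "data": {"moves": [{"delta_pos": [0, 0, 0], "rot": [0, 0, 0], "jaw": -1}, {"delta_pos": [0, 0, -0.015], "rot": [0, 0, 0], "jaw": -1}, {"delta_pos": [0, 0, -0.025], "rot": [0, 0, 0], "jaw": -1}, {"delta_pos": [0, 0, -0.025], "rot": [0, 0, 0], "jaw": -1}, {"delta_pos": [0, 0, 0], "rot": [0, 0, 0], "jaw": -1}]}}

```text
time: 5.82
tcp_pos: [0.4093, -0.2849, 0.0977]
ee_rot: [[0.554, -0.833, 0.005], [-0.833, -0.554, -0.006], [0.008, -0.001, -1.0]]
force: [0.2, 0.0, -0.8]
finger_gap: 0.029
grasp_force: 26.5
```

>>> {"op": "apply_moves", "data": {"moves": [{"delta_pos": [-0.006, -0.018, 0], "rot": [0, 0, 0], "jaw": -1}, {"delta_pos": [-0.009, -0.032, 0], "rot": [0, 0, 0], "jaw": -1}, {"delta_pos": [-0.009, -0.032, 0], "rot": [0, 0, 0], "jaw": -1}, {"delta_pos": [-0.009, -0.032, 0], "rot": [0, 0, 0], "jaw": -1}, {"delta_pos": [-0.009, -0.032, 0], "rot": [0, 0, 0], "jaw": -1}]}}

```text
time: 6.23
tcp_pos: [0.506, -0.1657, 0.093]
ee_rot: [[0.553, -0.833, -0.0], [-0.833, -0.553, 0.0], [-0.0, 0.0, -1.0]]
force: [-0.4, -0.7, -0.6]
finger_gap: 0.0293
grasp_force: 26.5
```

>>> {"op": "apply_moves", "data": {"moves": [{"delta_pos": [-0.009, -0.032, 0], "rot": [0, 0, 0], "jaw": -1}, {"delta_pos": [-0.009, -0.032, 0], "rot": [0, 0, 0], "jaw": -1}, {"delta_pos": [-0.009, -0.032, 0], "rot": [0, 0, 0], "jaw": -1}, {"delta_pos": [-0.009, -0.032, 0], "rot": [0, 0, 0], "jaw": -1}, {"delta_pos": [-0.01, -0.026, 0], "rot": [0, 0, 0], "jaw": -1}]}}

```text
time: 6.65
tcp_pos: [0.6095, -0.0415, 0.0928]
ee_rot: [[0.554, -0.833, 0.0], [-0.833, -0.554, 0.0], [-0.0, -0.0, -1.0]]
force: [0.8, -0.9, -1.7]
finger_gap: 0.029
grasp_force: 26.5
```

>>> {"op": "apply_moves", "data": {"moves": [{"delta_pos": [0, 0, 0], "rot": [0, 0, 0], "jaw": -1}, {"delta_pos": [0, 0, 0], "rot": [0, 0, 0], "jaw": -1}, {"delta_pos": [0, 0, 0], "rot": [0, 0, 0], "jaw": -1}]}}

```text
time: 6.9
tcp_pos: [0.6075, -0.0434, 0.0926]
ee_rot: [[0.554, -0.832, -0.002], [-0.832, -0.554, -0.0], [-0.001, 0.001, -1.0]]
force: [-0.5, -1.1, -1.2]
finger_gap: 0.0292
grasp_force: 26.8
```

```bash
python3 w.py w4 hare
```

```text
tcp [ 0.6075 -0.0434  0.0926] yaw -0.9834747881786371 t 6.9 gap 0.029199446176842718 f [-0.528  -1.0793 -1.1921] gf 26.848409345839173 q6 2.3004840478417727
cam [ 0.6435 -0.0975  0.2207] zax [-0.1452  0.2157 -0.9656] 63.359984174231194
hare 0.68 [322. 248.] [ 0.5907 -0.0227  0.    ]
hare 0.57 inscr [324.2857 255.2857] 37.15039 [ 0.5951 -0.0312  0.035 ]
```

View pics/w4.png

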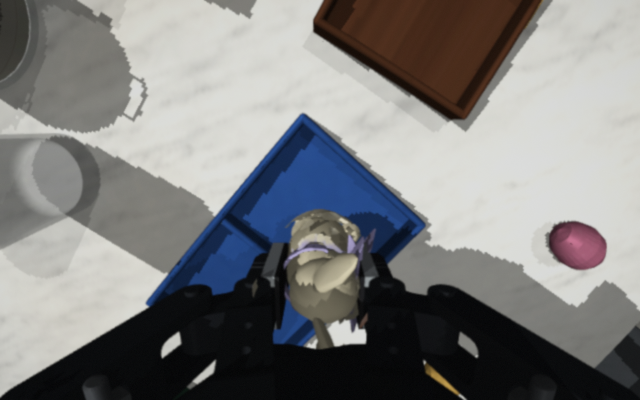

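Hare upright in the jaws at (325,260) over the right-hand blue bay. Lower it.

>>> {"op": "apply_moves", "data": {"moves": [{"delta_pos": [0, 0, 0.02], "rot": [0, 0, 0], "jaw": -1}, {"delta_pos": [0, 0, 0.02], "rot": [0, 0, 0], "jaw": -1}, {"delta_pos": [0, 0, 0.012], "rot": [0, 0, 0], "jaw": -1}, {"delta_pos": [0, 0, 0.003], "rot": [0, 0, 0], "jaw": -1}, {"delta_pos": [0, 0, 0], "rot": [0, 0, 0], "jaw": -1}]}}

```text
time: 7.47
tcp_pos: [0.6074, -0.0441, 0.038]
ee_rot: [[0.553, -0.833, -0.002], [-0.833, -0.553, 0.0], [-0.001, 0.001, -1.0]]
force: [0.5, -0.1, -1.0]
finger_gap: 0.0293
grasp_force: 26.5
```

>>> {"op": "apply_moves", "data": {"moves": [{"delta_pos": [0, 0, 0.002], "rot": [0, 0, 0], "jaw": -1}, {"delta_pos": [0, 0, 0.001], "rot": [0, 0, 0], "jaw": -1}, {"delta_pos": [0, 0, 0], "rot": [0, 0, 0], "jaw": -1}]}}

```text
time: 7.72
tcp_pos: [0.6083, -0.0442, 0.0373]
ee_rot: [[0.553, -0.833, 0.001], [-0.833, -0.553, -0.001], [0.001, 0.0, -1.0]]
force: [-6.1, -0.2, 10.3]
finger_gap: 0.0291
grasp_force: 28.6
```

Contact (10 N up). Open gently and rise.

>>> {"op": "apply_moves", "data": {"moves": [{"delta_pos": [0, 0, -0.001], "rot": [0, 0, 0], "jaw": -0.25}, {"delta_pos": [0, 0, 0], "rot": [0, 0, 0], "jaw": -0.1}, {"delta_pos": [0, 0, 0], "rot": [0, 0, 0], "jaw": 0.0}, {"delta_pos": [0, 0, 0], "rot": [0, 0, 0], "jaw": 0.0}, {"delta_pos": [0, 0, -0.01], "rot": [0, 0, 0], "jaw": 0.05}]}}

```text
time: 8.13
tcp_pos: [0.6069, -0.0431, 0.0446]
ee_rot: [[0.553, -0.833, -0.004], [-0.833, -0.553, 0.001], [-0.003, 0.003, -1.0]]
force: [0.3, 0.4, 0.4]
finger_gap: 0.0449
grasp_force: 0.0
```

>>> {"op": "apply_moves", "data": {"moves": [{"delta_pos": [0, 0, -0.03], "rot": [0, 0, 0], "jaw": 0.5}, {"delta_pos": [0, 0, -0.04], "rot": [0, 0, 0], "jaw": 1}, {"delta_pos": [0, 0, -0.04], "rot": [0, 0, 0], "jaw": 1}, {"delta_pos": [0, 0, -0.03], "rot": [0, 0, 0], "jaw": 1}, {"delta_pos": [0, 0, 0], "rot": [0, 0, 0], "jaw": 1}]}}

```text
time: 8.55
tcp_pos: [0.6123, -0.0442, 0.195]
ee_rot: [[0.554, -0.833, 0.014], [-0.833, -0.554, -0.003], [0.01, -0.009, -1.0]]
force: [0.8, -0.4, 0.2]
finger_gap: 0.0854
grasp_force: 0.0
```

```bash
python3 w.py w5 hare pink_foil_egg gold_foil_egg
```

```text
tcp [ 0.6123 -0.0442  0.195 ] yaw -0.9839437832288089 t 8.55 gap 0.08538856891339841 f [ 0.7676 -0.398   0.2127] gf 0.0 q6 2.3010520517202404
cam [ 0.6463 -0.0979  0.3239] zax [-0.1304  0.2126 -0.9684] 63.359984174231194
hare 0.62 [326. 195.] [ 0.6032 -0.0396  0.    ]
hare 0.63 inscr [329. 195.] 20.575197 [ 0.6054 -0.0477  0.035 ]
pink_foil_egg 0.81 [498. 210.] [ 0.4431 -0.1277  0.    ]
pink_foil_egg 0.58 fit (array([ 0.4435, -0.1294,  0.0475]), np.float64(0.046))
gold_foil_egg 0.87 [416. 303.] [0.4494 0.007  0.    ]
gold_foil_egg 0.86 fit (array([0.452 , 0.0115, 2.6153]), np.float64(0.468))
```

View pics/w5.png

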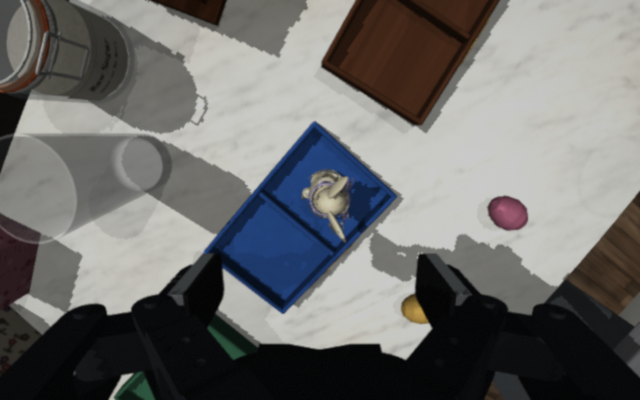

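Hare stands at (327,193) in the right blue bay. Next the pink foil egg.

>>> {"op": "apply_moves", "data": {"moves": [{"delta_pos": [-0.004, 0.036, 0], "rot": [0, 0, 0], "jaw": 1}, {"delta_pos": [-0.004, 0.036, 0], "rot": [0, 0, 0], "jaw": 1}, {"delta_pos": [-0.004, 0.036, 0], "rot": [0, 0, 0], "jaw": 1}, {"delta_pos": [-0.004, 0.036, 0], "rot": [0, 0, 0], "jaw": 1}, {"delta_pos": [-0.004, 0.037, 0], "rot": [0, 0, 0], "jaw": 1}]}}

```text
time: 9.32
tcp_pos: [0.4446, -0.1269, 0.1851]
ee_rot: [[0.554, -0.832, -0.002], [-0.832, -0.554, 0.001], [-0.002, 0.001, -1.0]]
force: [0.5, -1.0, -0.7]
finger_gap: 0.0854
grasp_force: 0.0
```

>>> {"op": "apply_moves", "data": {"moves": [{"delta_pos": [0, 0, 0.005], "rot": [0, 0, -0.12], "jaw": 1}, {"delta_pos": [0, 0, 0.01], "rot": [0, 0, -0.12], "jaw": 1}, {"delta_pos": [0, 0, 0.01], "rot": [0, 0, -0.12], "jaw": 1}, {"delta_pos": [0, 0, 0.01], "rot": [0, 0, -0.12], "jaw": 1}, {"delta_pos": [0, 0, 0.01], "rot": [0, 0, -0.12], "jaw": 1}]}}

```text
time: 9.73
tcp_pos: [0.4459, -0.1268, 0.14]
ee_rot: [[0.929, -0.37, -0.002], [-0.37, -0.929, 0.001], [-0.002, -0.0, -1.0]]
force: [-0.0, -0.1, 0.3]
finger_gap: 0.0852
grasp_force: 0.0
```

>>> {"op": "apply_moves", "data": {"moves": [{"delta_pos": [0, 0, 0.01], "rot": [0, 0, -0.12], "jaw": 0.8}, {"delta_pos": [0, 0, 0.01], "rot": [0, 0, -0.12], "jaw": 0.6}, {"delta_pos": [0, 0, 0.01], "rot": [0, 0, -0.12], "jaw": 0.5}, {"delta_pos": [0, 0, 0], "rot": [0, 0, -0.02], "jaw": 0.5}, {"delta_pos": [0, 0, 0], "rot": [0, 0, 0], "jaw": 0.5}]}}

```text
time: 10.15
tcp_pos: [0.4457, -0.1265, 0.1103]
ee_rot: [[1.0, -0.006, -0.003], [-0.006, -1.0, 0.001], [-0.003, -0.001, -1.0]]
force: [-0.6, -0.3, 0.7]
finger_gap: 0.0643
grasp_force: 0.0
```

```bash
python3 w.py w6 pink_foil_egg gold_foil_egg
```

```text
tcp [ 0.4457 -0.1265  0.1103] yaw -0.006212414530933618 t 10.15 gap 0.06427560505606095 f [-0.6196 -0.3418  0.7143] gf 0.0 q6 1.0589905555695531
cam [ 0.5109 -0.1268  0.2383] zax [-0.2613  0.0035 -0.9652] 63.359984174231194
pink_foil_egg 0.6 [324. 209.] [ 0.4435 -0.1294  0.    ]
pink_foil_egg 0.62 fit (array([ 0.443 , -0.1298,  3.2172]), np.float64(0.034))
gold_foil_egg 0.58 [153. 201.] [0.4509 0.0027 0.    ]
gold_foil_egg 0.9 fit (array([0.451 , 0.0045, 3.7788]), np.float64(0.053))
```

>>> {"op": "apply_moves", "data": {"moves": [{"delta_pos": [-0.0025, 0.003, 0.03], "rot": [0, 0, -0.04], "jaw": 0.5}, {"delta_pos": [0, 0, 0.03], "rot": [0, 0, 0], "jaw": 0.5}, {"delta_pos": [0, 0, 0.024], "rot": [0, 0, 0], "jaw": 0.3}, {"delta_pos": [0, 0, 0.007], "rot": [0, 0, 0], "jaw": 0.1}, {"delta_pos": [0, 0, 0], "rot": [0, 0, 0], "jaw": 0}]}}

```text
time: 10.82
tcp_pos: [0.4428, -0.1293, 0.019]
ee_rot: [[0.999, 0.035, -0.003], [0.035, -0.999, 0.002], [-0.003, -0.002, -1.0]]
force: [-0.2, 0.3, -0.3]
finger_gap: 0.0425
grasp_force: 0.0
```

>>> {"op": "apply_moves", "data": {"moves": [{"delta_pos": [0, 0, 0], "rot": [0, 0, 0], "jaw": -0.1}, {"delta_pos": [0, 0, 0], "rot": [0, 0, 0], "jaw": -0.25}, {"delta_pos": [0, 0, 0], "rot": [0, 0, 0], "jaw": -0.6}, {"delta_pos": [0, 0, 0], "rot": [0, 0, 0], "jaw": -1}, {"delta_pos": [0, 0, 0], "rot": [0, 0, 0], "jaw": -1}], "grip_force": 20}}

```text
time: 11.23
tcp_pos: [0.4451, -0.1305, 0.0216]
ee_rot: [[0.999, 0.036, 0.003], [0.036, -0.999, -0.002], [0.003, 0.002, -1.0]]
force: [-0.3, 0.1, 6.6]
finger_gap: 0.0304
grasp_force: 20.1
```

>>> {"op": "apply_moves", "data": {"moves": [{"delta_pos": [0, 0, -0.01], "rot": [0, 0, 0], "jaw": -1}, {"delta_pos": [0, 0, -0.02], "rot": [0, 0, 0], "jaw": -1}, {"delta_pos": [0, 0, -0.03], "rot": [0, 0, 0], "jaw": -1}, {"delta_pos": [0, 0, -0.02], "rot": [0, 0, 0], "jaw": -1}, {"delta_pos": [0, 0, 0], "rot": [0, 0, 0], "jaw": -1}]}}

```text
time: 11.65
tcp_pos: [0.4466, -0.1313, 0.1045]
ee_rot: [[0.999, 0.036, 0.007], [0.036, -0.999, -0.004], [0.007, 0.004, -1.0]]
force: [-0.3, -0.4, 0.6]
finger_gap: 0.03
grasp_force: 20.1
```

>>> {"op": "apply_moves", "data": {"moves": [{"delta_pos": [0.016, 0.012, 0], "rot": [0, 0, 0], "jaw": -1}, {"delta_pos": [0.028, 0.022, 0], "rot": [0, 0, 0], "jaw": -1}, {"delta_pos": [0.028, 0.022, 0], "rot": [0, 0, 0], "jaw": -1}, {"delta_pos": [0.028, 0.022, 0], "rot": [0, 0, 0], "jaw": -1}, {"delta_pos": [0.028, 0.022, 0], "rot": [0, 0, 0], "jaw": -1}]}}

```text
time: 12.07
tcp_pos: [0.5764, -0.2259, 0.0998]
ee_rot: [[0.999, 0.036, -0.0], [0.036, -0.999, 0.0], [-0.0, -0.0, -1.0]]
force: [0.1, 0.0, -0.5]
finger_gap: 0.0305
grasp_force: 20.1
```

>>> {"op": "apply_moves", "data": {"moves": [{"delta_pos": [0.028, 0.022, 0], "rot": [0, 0, 0], "jaw": -1}, {"delta_pos": [0.016, 0.014, 0], "rot": [0, 0, 0], "jaw": -1}, {"delta_pos": [0.01, 0.009, 0], "rot": [0, 0, 0], "jaw": -1}, {"delta_pos": [0, 0, 0.015], "rot": [0, 0, 0], "jaw": -1}, {"delta_pos": [0, 0, 0], "rot": [0, 0, 0], "jaw": -1}]}}

```text
time: 12.48
tcp_pos: [0.6299, -0.268, 0.0817]
ee_rot: [[0.999, 0.035, -0.004], [0.035, -0.999, 0.003], [-0.004, -0.003, -1.0]]
force: [-1.3, 0.4, -1.9]
finger_gap: 0.0306
grasp_force: 20.1
```

```bash
python3 w.py w7 pink_foil_egg
```

```text
tcp [ 0.6299 -0.268   0.0817] yaw 0.0352047847303626 t 12.4833 gap 0.030614070222377582 f [-1.2726  0.3693 -1.8678] gf 20.124023258686066 q6 0.9707246368328777
cam [ 0.6953 -0.2658  0.2096] zax [-0.2625 -0.0061 -0.9649] 63.359984174231194
pink_foil_egg 0.75 [319. 259.] [ 0.5991 -0.2681  0.    ]
pink_foil_egg 0.31 [260. 216.] [ 0.6296 -0.2272  0.    ]
pink_foil_egg 0.9 fit (array([ 0.6082, -0.2683,  1.6833]), np.float64(0.471))
```

View pics/w7.png

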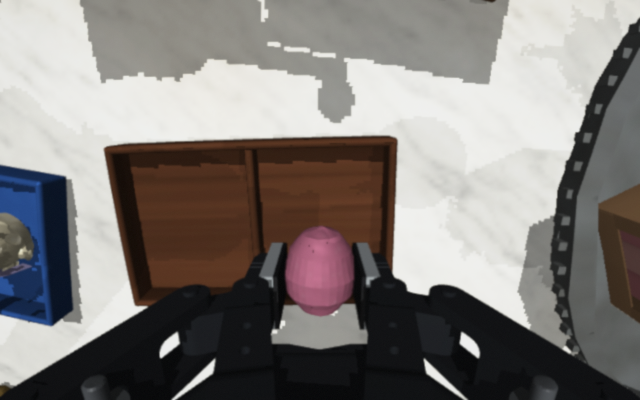

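Pink egg at (320,270) over the right wooden bay, centred. Lower.

>>> {"op": "apply_moves", "data": {"moves": [{"delta_pos": [0, 0, 0.02], "rot": [0, 0, 0], "jaw": -1}, {"delta_pos": [0, 0, 0.02], "rot": [0, 0, 0], "jaw": -1}, {"delta_pos": [0, 0, 0.01], "rot": [0, 0, 0], "jaw": -1}, {"delta_pos": [0, 0, 0.005], "rot": [0, 0, 0], "jaw": -1}, {"delta_pos": [0, 0, 0], "rot": [0, 0, 0], "jaw": -1}]}}

```text
time: 13.05
tcp_pos: [0.6309, -0.2677, 0.0305]
ee_rot: [[0.999, 0.036, -0.0], [0.036, -0.999, 0.001], [-0.0, -0.001, -1.0]]
force: [-0.3, -0.1, -0.6]
finger_gap: 0.0301
grasp_force: 20.1
```

>>> {"op": "apply_moves", "data": {"moves": [{"delta_pos": [0, 0, 0.002], "rot": [0, 0, 0], "jaw": -1}, {"delta_pos": [0, 0, 0], "rot": [0, 0, 0], "jaw": -1}]}}

```text
time: 13.22
tcp_pos: [0.6318, -0.2685, 0.0297]
ee_rot: [[0.999, 0.036, 0.002], [0.036, -0.999, -0.001], [0.002, 0.001, -1.0]]
force: [-0.3, 1.2, 1.8]
finger_gap: 0.0308
grasp_force: 20.2
```

>>> {"op": "apply_moves", "data": {"moves": [{"delta_pos": [0, 0, 0.0015], "rot": [0, 0, 0], "jaw": -1}, {"delta_pos": [0, 0, 0], "rot": [0, 0, 0], "jaw": -1}]}}

```text
time: 13.38
tcp_pos: [0.6321, -0.2685, 0.0296]
ee_rot: [[0.999, 0.036, 0.003], [0.036, -0.999, -0.001], [0.003, 0.001, -1.0]]
force: [-3.1, 2.9, 9.4]
finger_gap: 0.0304
grasp_force: 20.8
```

>>> {"op": "apply_moves", "data": {"moves": [{"delta_pos": [0, 0, 0], "rot": [0, 0, 0], "jaw": -0.2}, {"delta_pos": [0, 0, 0], "rot": [0, 0, 0], "jaw": -0.05}, {"delta_pos": [0, 0, 0], "rot": [0, 0, 0], "jaw": 0.05}, {"delta_pos": [0, 0, -0.01], "rot": [0, 0, 0], "jaw": 0.05}, {"delta_pos": [0, 0, -0.03], "rot": [0, 0, 0], "jaw": 0.2}]}}

```text
time: 13.8
tcp_pos: [0.6279, -0.2666, 0.0623]
ee_rot: [[0.999, 0.036, -0.009], [0.036, -0.999, 0.005], [-0.008, -0.006, -1.0]]
force: [-0.0, -0.2, 0.1]
finger_gap: 0.0513
grasp_force: 0.0
```

>>> {"op": "apply_moves", "data": {"moves": [{"delta_pos": [0, 0, -0.04], "rot": [0, 0, 0], "jaw": 0.5}, {"delta_pos": [0, 0, -0.03], "rot": [0, 0, 0], "jaw": 0.5}, {"delta_pos": [-0.02, -0.02, -0.01], "rot": [0, 0, 0], "jaw": 0.5}, {"delta_pos": [-0.027, -0.03, 0], "rot": [0, 0, 0], "jaw": 0.5}, {"delta_pos": [-0.027, -0.03, 0], "rot": [0, 0, 0], "jaw": 0.5}]}}

```text
time: 14.22
tcp_pos: [0.5543, -0.1913, 0.1486]
ee_rot: [[0.999, 0.035, 0.003], [0.035, -0.999, -0.002], [0.003, 0.002, -1.0]]
force: [0.5, 1.4, 0.1]
finger_gap: 0.0642
grasp_force: 0.0
```

```bash
python3 w.py w8 pink_foil_egg gold_foil_egg
```

```text
tcp [ 0.5543 -0.1913  0.1486] yaw 0.03455375976945766 t 14.2167 gap 0.06420326945536631 f [0.4727 1.3771 0.0847] gf 0.0 q6 1.013734005889584
cam [ 0.6187 -0.1886  0.277 ] zax [-0.2555 -0.0102 -0.9668] 63.359984174231194
pink_foil_egg 0.77 [421. 110.] [ 0.6308 -0.2735  0.    ]
pink_foil_egg 0.68 fit (array([ 0.6317, -0.2704,  0.0532]), np.float64(0.051))
gold_foil_egg 0.56 [115. 289.] [0.4541 0.0058 0.    ]
gold_foil_egg 0.72 fit (array([0.4557, 0.0064, 2.234 ]), np.float64(0.36))
```

>>> {"op": "apply_moves", "data": {"moves": [{"delta_pos": [-0.016, -0.033, 0], "rot": [0, 0, 0], "jaw": 0.5}, {"delta_pos": [-0.016, -0.033, 0], "rot": [0, 0, 0], "jaw": 0.5}, {"delta_pos": [-0.016, -0.033, 0], "rot": [0, 0, 0], "jaw": 0.5}, {"delta_pos": [-0.016, -0.033, 0], "rot": [0, 0, 0], "jaw": 0.5}, {"delta_pos": [-0.016, -0.033, 0], "rot": [0, 0, 0], "jaw": 0.5}]}}

```text
time: 14.88
tcp_pos: [0.4696, -0.029, 0.1474]
ee_rot: [[0.999, 0.034, 0.002], [0.034, -0.999, -0.001], [0.002, 0.001, -1.0]]
force: [-0.7, 0.9, -0.2]
finger_gap: 0.0637
grasp_force: 0.0
```

>>> {"op": "apply_moves", "data": {"moves": [{"delta_pos": [-0.017, -0.034, 0], "rot": [0, 0, 0], "jaw": 0.5}, {"delta_pos": [0, 0, 0.01], "rot": [0, 0, -0.12], "jaw": 0.5}, {"delta_pos": [0, 0, 0.01], "rot": [0, 0, -0.12], "jaw": 0.5}, {"delta_pos": [0, 0, 0.01], "rot": [0, 0, -0.12], "jaw": 0.5}, {"delta_pos": [0, 0, 0.01], "rot": [0, 0, -0.12], "jaw": 0.5}]}}

```text
time: 15.3
tcp_pos: [0.4527, 0.0037, 0.1073]
ee_rot: [[0.867, 0.498, 0.003], [0.498, -0.867, -0.001], [0.002, 0.002, -1.0]]
force: [-0.2, -0.5, -0.5]
finger_gap: 0.0641
grasp_force: 0.0
```

>>> {"op": "apply_moves", "data": {"moves": [{"delta_pos": [0, 0, 0], "rot": [0, 0, -0.12], "jaw": 0.5}, {"delta_pos": [0, 0, 0], "rot": [0, 0, 0], "jaw": 0.5}]}}

```text
time: 15.47
tcp_pos: [0.452, 0.0035, 0.1068]
ee_rot: [[0.802, 0.597, 0.001], [0.597, -0.802, -0.0], [0.0, 0.001, -1.0]]
force: [0.1, 0.2, -0.2]
finger_gap: 0.0642
grasp_force: 0.0
```

```bash
python3 w.py w9 gold_foil_egg mint_tin_egg
```

```text
tcp [0.452  0.0035 0.1068] yaw 0.6394183208270012 t 15.4667 gap 0.06415104198769836 f [ 0.1326  0.1833 -0.1929] gf 0.0 q6 0.6917166248872227
cam [0.5039 0.0428 0.235 ] zax [-0.2069 -0.1541 -0.9661] 63.359984174231194
gold_foil_egg 0.81 [317. 208.] [0.4515 0.0054 0.    ]
gold_foil_egg 0.65 fit (array([0.4508, 0.0049, 3.7509]), np.float64(0.036))
mint_tin_egg 0.7 [143. 130.] [0.4227 0.1413 0.    ]
mint_tin_egg 0.67 inscr [113.5 129. ] 44.787598 [0.4242 0.1425 0.035 ]
```

>>> {"op": "apply_moves", "data": {"moves": [{"delta_pos": [0, -0.0015, 0.03], "rot": [0, 0, 0], "jaw": 0.5}, {"delta_pos": [0, 0, 0.03], "rot": [0, 0, 0], "jaw": 0.5}, {"delta_pos": [0, 0, 0.021], "rot": [0, 0, 0], "jaw": 0.3}, {"delta_pos": [0, 0, 0.007], "rot": [0, 0, 0], "jaw": 0.1}, {"delta_pos": [0, 0, 0], "rot": [0, 0, 0], "jaw": 0}]}}

```text
time: 16.13
tcp_pos: [0.4483, 0.0057, 0.0176]
ee_rot: [[0.805, 0.593, -0.003], [0.593, -0.805, 0.001], [-0.002, -0.003, -1.0]]
force: [-0.5, -0.1, 0.7]
finger_gap: 0.0427
grasp_force: 0.0
```

>>> {"op": "apply_moves", "data": {"moves": [{"delta_pos": [0, 0, 0], "rot": [0, 0, 0], "jaw": -0.1}, {"delta_pos": [0, 0, 0], "rot": [0, 0, 0], "jaw": -0.25}, {"delta_pos": [0, 0, 0], "rot": [0, 0, 0], "jaw": -0.6}, {"delta_pos": [0, 0, 0], "rot": [0, 0, 0], "jaw": -1}, {"delta_pos": [0, 0, 0], "rot": [0, 0, 0], "jaw": -1}]}}

```text
time: 16.55
tcp_pos: [0.4506, 0.0052, 0.02]
ee_rot: [[0.805, 0.594, 0.003], [0.594, -0.805, -0.001], [0.002, 0.003, -1.0]]
force: [1.2, -1.3, 6.2]
finger_gap: 0.0305
grasp_force: 20.1
```

>>> {"op": "apply_moves", "data": {"moves": [{"delta_pos": [0, 0, -0.01], "rot": [0, 0, 0], "jaw": -1}, {"delta_pos": [0, 0, -0.02], "rot": [0, 0, 0], "jaw": -1}, {"delta_pos": [0, 0, -0.03], "rot": [0, 0, 0], "jaw": -1}, {"delta_pos": [0, 0, -0.02], "rot": [0, 0, 0], "jaw": -1}, {"delta_pos": [0, 0, 0], "rot": [0, 0, 0], "jaw": -1}]}}

```text
time: 16.97
tcp_pos: [0.4519, 0.0051, 0.1028]
ee_rot: [[0.804, 0.594, 0.007], [0.594, -0.805, -0.002], [0.005, 0.006, -1.0]]
force: [0.2, -0.4, 0.3]
finger_gap: 0.0301
grasp_force: 20.0
```

>>> {"op": "apply_moves", "data": {"moves": [{"delta_pos": [0.002, 0.016, 0], "rot": [0, 0, 0], "jaw": -1}, {"delta_pos": [0.004, 0.034, 0], "rot": [0, 0, 0], "jaw": -1}, {"delta_pos": [0.004, 0.034, 0], "rot": [0, 0, 0], "jaw": -1}, {"delta_pos": [0.004, 0.034, 0], "rot": [0, 0, 0], "jaw": -1}, {"delta_pos": [0.004, 0.034, 0], "rot": [0, 0, 0], "jaw": -1}]}}

```text
time: 17.38
tcp_pos: [0.5545, -0.1069, 0.0982]
ee_rot: [[0.804, 0.594, -0.001], [0.594, -0.804, 0.0], [-0.0, -0.001, -1.0]]
force: [0.9, 0.2, -0.7]
finger_gap: 0.0301
grasp_force: 20.0
```

>>> {"op": "apply_moves", "data": {"moves": [{"delta_pos": [0.004, 0.034, 0], "rot": [0, 0, 0], "jaw": -1}, {"delta_pos": [0.004, 0.034, 0], "rot": [0, 0, 0], "jaw": -1}, {"delta_pos": [0.003, 0.025, 0], "rot": [0, 0, 0], "jaw": -1}, {"delta_pos": [0, 0.01, 0.015], "rot": [0, 0, 0], "jaw": -1}, {"delta_pos": [0, 0, 0], "rot": [0, 0, 0], "jaw": -1}]}}

```text
time: 17.8
tcp_pos: [0.6239, -0.1842, 0.0805]
ee_rot: [[0.806, 0.592, -0.003], [0.592, -0.806, 0.001], [-0.002, -0.002, -1.0]]
force: [-0.6, -0.1, -1.6]
finger_gap: 0.0302
grasp_force: 20.1
```

>>> {"op": "apply_moves", "data": {"moves": [{"delta_pos": [0, 0, 0.015], "rot": [0, 0, 0], "jaw": -1}, {"delta_pos": [0, 0, 0], "rot": [0, 0, 0], "jaw": -1}]}}

```text
time: 17.97
tcp_pos: [0.6216, -0.181, 0.0656]
ee_rot: [[0.805, 0.594, -0.006], [0.594, -0.805, 0.003], [-0.003, -0.006, -1.0]]
force: [-0.5, 0.6, -0.6]
finger_gap: 0.0303
grasp_force: 20.0
```

```bash
python3 w.py w10 gold_foil_egg
```

```text
tcp [ 0.6216 -0.181   0.0656] yaw 0.6355597965257863 t 17.9667 gap 0.030250376725620795 f [-0.5067  0.5647 -0.6019] gf 20.047511983138975 q6 0.4796717561280079
cam [ 0.6745 -0.1424  0.1936] zax [-0.2137 -0.1501 -0.9653] 63.359984174231194
gold_foil_egg 0.92 [318. 255.] [ 0.6043 -0.1919  0.    ]
gold_foil_egg 0.64 fit (array([ 0.607, -0.191,  2.362]), np.float64(0.41))
```

View pics/w10.png

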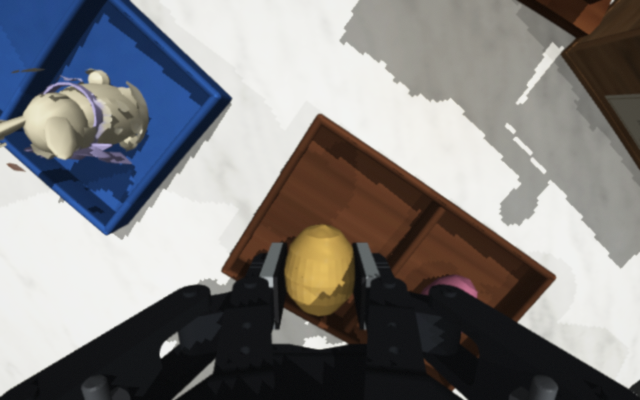

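Gold egg at (320,270) over the left wooden bay, hare undisturbed. Lower.

>>> {"op": "apply_moves", "data": {"moves": [{"delta_pos": [0, 0, 0.015], "rot": [0, 0, 0], "jaw": -1}, {"delta_pos": [0, 0, 0.014], "rot": [0, 0, 0], "jaw": -1}, {"delta_pos": [0, 0, 0.006], "rot": [0, 0, 0], "jaw": -1}, {"delta_pos": [0, 0, 0.002], "rot": [0, 0, 0], "jaw": -1}, {"delta_pos": [0, 0, 0], "rot": [0, 0, 0], "jaw": -1}]}}

```text
time: 18.53
tcp_pos: [0.6239, -0.1821, 0.032]
ee_rot: [[0.804, 0.594, -0.0], [0.594, -0.804, 0.0], [-0.0, -0.0, -1.0]]
force: [-0.2, -0.2, 0.3]
finger_gap: 0.0305
grasp_force: 20.1
```

>>> {"op": "apply_moves", "data": {"moves": [{"delta_pos": [0, 0, 0.0015], "rot": [0, 0, 0], "jaw": -1}, {"delta_pos": [0, 0, 0], "rot": [0, 0, 0], "jaw": -1}]}}

```text
time: 18.7
tcp_pos: [0.6246, -0.1825, 0.0311]
ee_rot: [[0.805, 0.594, 0.001], [0.594, -0.805, -0.001], [0.001, 0.001, -1.0]]
force: [-0.2, 0.2, -0.0]
finger_gap: 0.0305
grasp_force: 20.0
```

>>> {"op": "apply_moves", "data": {"moves": [{"delta_pos": [0, 0, 0.0025], "rot": [0, 0, 0], "jaw": -1}, {"delta_pos": [0, 0, 0.0005], "rot": [0, 0, 0], "jaw": -1}, {"delta_pos": [0, 0, 0], "rot": [0, 0, 0], "jaw": -1}]}}

```text
time: 18.95
tcp_pos: [0.6247, -0.1827, 0.0281]
ee_rot: [[0.805, 0.594, 0.002], [0.594, -0.805, -0.001], [0.001, 0.001, -1.0]]
force: [0.6, -0.4, 2.3]
finger_gap: 0.0309
grasp_force: 20.3
```

>>> {"op": "apply_moves", "data": {"moves": [{"delta_pos": [0, 0, 0], "rot": [0, 0, 0], "jaw": -0.2}, {"delta_pos": [0, 0, 0], "rot": [0, 0, 0], "jaw": -0.05}, {"delta_pos": [0, 0, 0], "rot": [0, 0, 0], "jaw": 0.05}, {"delta_pos": [0, 0, -0.01], "rot": [0, 0, 0], "jaw": 0.05}, {"delta_pos": [0, 0, -0.03], "rot": [0, 0, 0], "jaw": 0.2}]}}

```text
time: 19.37
tcp_pos: [0.6208, -0.1809, 0.0633]
ee_rot: [[0.805, 0.594, -0.009], [0.594, -0.805, 0.004], [-0.005, -0.009, -1.0]]
force: [-0.9, 0.5, -0.1]
finger_gap: 0.0515
grasp_force: 0.0
```

>>> {"op": "apply_moves", "data": {"moves": [{"delta_pos": [0, 0, -0.04], "rot": [0, 0, 0], "jaw": 1}, {"delta_pos": [0, 0, -0.04], "rot": [0, 0, 0], "jaw": 1}, {"delta_pos": [0, 0, -0.04], "rot": [0, 0, 0], "jaw": 1}, {"delta_pos": [0.003, -0.03, 0], "rot": [0, 0, 0], "jaw": 1}, {"delta_pos": [0.003, -0.039, 0], "rot": [0, 0, 0], "jaw": 1}]}}

```text
time: 19.78
tcp_pos: [0.5907, -0.1258, 0.1917]
ee_rot: [[0.806, 0.591, 0.009], [0.591, -0.806, -0.004], [0.005, 0.009, -1.0]]
force: [0.6, 0.8, -0.4]
finger_gap: 0.0853
grasp_force: 0.0
```

>>> {"op": "apply_moves", "data": {"moves": [{"delta_pos": [0.003, -0.039, 0], "rot": [0, 0, 0], "jaw": 1}, {"delta_pos": [0.003, -0.039, 0], "rot": [0, 0, 0], "jaw": 1}, {"delta_pos": [0.003, -0.039, 0], "rot": [0, 0, 0], "jaw": 1}, {"delta_pos": [0.003, -0.039, 0], "rot": [0, 0, 0], "jaw": 1}, {"delta_pos": [0.003, -0.039, 0], "rot": [0, 0, 0], "jaw": 1}]}}

```text
time: 20.2
tcp_pos: [0.4829, 0.0438, 0.188]
ee_rot: [[0.805, 0.593, 0.001], [0.593, -0.805, 0.0], [0.001, 0.0, -1.0]]
force: [0.4, 1.0, 0.0]
finger_gap: 0.0854
grasp_force: 0.0
```

>>> {"op": "apply_moves", "data": {"moves": [{"delta_pos": [0.003, -0.039, 0], "rot": [0, 0, 0], "jaw": 1}, {"delta_pos": [0.003, -0.039, 0], "rot": [0, 0, 0], "jaw": 1}, {"delta_pos": [0.003, -0.035, 0], "rot": [0, 0, 0], "jaw": 1}, {"delta_pos": [0, 0, 0], "rot": [0, 0, 0], "jaw": 1}, {"delta_pos": [0, 0, 0], "rot": [0, 0, 0], "jaw": 1}]}}

```text
time: 20.62
tcp_pos: [0.4233, 0.1402, 0.1881]
ee_rot: [[0.802, 0.597, 0.001], [0.597, -0.802, 0.0], [0.001, 0.001, -1.0]]
force: [-0.0, -0.1, 0.8]
finger_gap: 0.0853
grasp_force: 0.0
```

```bash
python3 w.py w11 mint_tin_egg rose_tin_egg; python3 - <<'E'
from h import *
s=robot.snapshot('top')
for t in ('gold_foil_egg','pink_foil_egg','hare'):
    for c in robot.place_of(s,t)[:1]: print(t,c['score'],at(s,c['centre'],.008))
E
```

```text
tcp [0.4233 0.1402 0.1881] yaw 0.6397504521544577 t 20.6167 gap 0.0853276017274817 f [-0.0371 -0.1095  0.8328] gf 0.0 q6 0.9998414306799017
cam [0.4752 0.1795 0.3164] zax [-0.2065 -0.1539 -0.9663] 63.359984174231194
mint_tin_egg 0.73 [314. 185.] [0.4215 0.1457 0.    ]
rose_tin_egg 0.88 [204.  86.] [0.4365 0.2844 0.    ]
rose_tin_egg 0.96 inscr [191.8333  72.1667] 34.999996 [0.4436 0.2871 0.035 ]
gold_foil_egg 0.52 [ 0.6274445  -0.18518422  0.008     ]
pink_foil_egg 0.64 [ 0.63253242 -0.26790157  0.008     ]
hare 0.64 [ 0.59841621 -0.03530918  0.008     ]
```

View pics/w11.png

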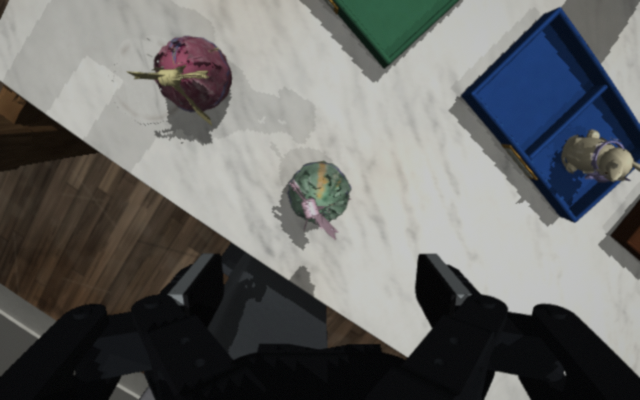

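Mint body centred near (320,192), bow lying along (291,185)–(335,236); rose at (192,73), bow along (130,73)–(208,115); hare in blue bay. Rotate so the jaws close across the mint bow.

>>> {"op": "apply_moves", "data": {"moves": [{"delta_pos": [0, 0, 0], "rot": [0, 0, -0.12], "jaw": 1}, {"delta_pos": [0, 0, 0], "rot": [0, 0, -0.12], "jaw": 1}, {"delta_pos": [0, 0, 0], "rot": [0, 0, -0.12], "jaw": 1}, {"delta_pos": [0, 0, 0], "rot": [0, 0, -0.12], "jaw": 1}, {"delta_pos": [0, 0, 0], "rot": [0, 0, -0.12], "jaw": 1}]}}

```text
time: 21.48
tcp_pos: [0.4245, 0.1384, 0.1872]
ee_rot: [[0.324, 0.946, -0.0], [0.946, -0.324, -0.0], [-0.0, -0.0, -1.0]]
force: [-0.5, 0.4, 0.4]
finger_gap: 0.0851
grasp_force: 0.0
```

>>> {"op": "apply_moves", "data": {"moves": [{"delta_pos": [0, 0, 0], "rot": [0, 0, -0.11], "jaw": 1}, {"delta_pos": [0, 0, 0], "rot": [0, 0, 0], "jaw": 1}]}}

```text
time: 21.65
tcp_pos: [0.4245, 0.1385, 0.1872]
ee_rot: [[0.22, 0.975, -0.0], [0.975, -0.22, -0.0], [-0.0, -0.0, -1.0]]
force: [0.2, 0.2, 1.0]
finger_gap: 0.0855
grasp_force: 0.0
```

```bash
python3 w.py w12 mint_tin_egg rose_tin_egg; python3 - <<'E'
from h import *
s=robot.snapshot('wrist')
im=cv2.cvtColor(s['image'],cv2.COLOR_RGB2GRAY)
cv2.imwrite('pics/w12c.png',cv2.resize(s['image'][60:340,160:480,::-1],None,fx=2,fy=2))
for z in (0,.035,.08): print(z,px(s,[.422,.144,z]))
E
```

```text
tcp [0.4245 0.1385 0.1872] yaw 1.3489814477712758 t 21.65 gap 0.08552134159148533 f [0.2472 0.2083 0.9957] gf 0.0 q6 0.2863567906384899
cam [0.4385 0.2024 0.3154] zax [-0.0572 -0.2517 -0.9661] 63.359984174231194
mint_tin_egg 0.83 [316. 182.] [0.4215 0.144  0.    ]
mint_tin_egg 0.61 inscr [318.3333 190.6667] 29.575195 [0.4241 0.1427 0.035 ]
rose_tin_egg 0.93 [301.  29.] [0.4397 0.2833 0.    ]
rose_tin_egg 0.9 inscr [302.   7.] 38.378296 [0.4442 0.2902 0.035 ]
0 [[316.13411079 182.52185675]]
0.035 [[315.7626008  190.02608096]]
0.08 [[315.13348513 202.74753495]]
```

View pics/w12c.png

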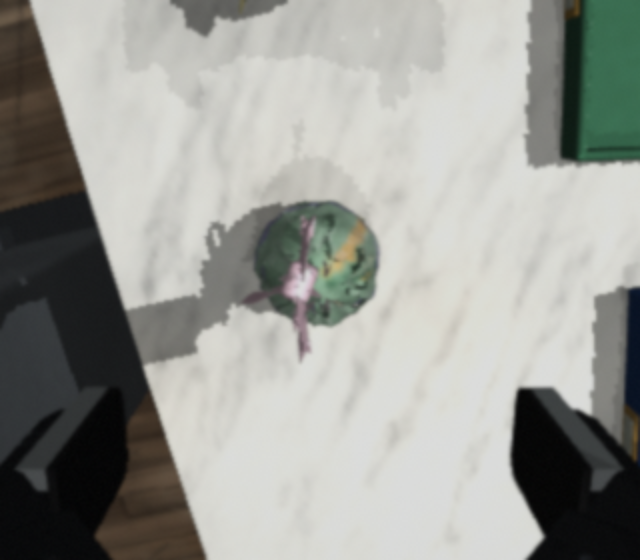

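Mint body centre at full (318,191); bow now vertical in the picture, one ribbon barely reaching the body's left rim. Descend.

>>> {"op": "apply_moves", "data": {"moves": [{"delta_pos": [0.004, -0.001, 0.03], "rot": [0, 0, 0], "jaw": 1}, {"delta_pos": [0, 0, 0.035], "rot": [0, 0, 0], "jaw": 1}, {"delta_pos": [0, 0, 0.035], "rot": [0, 0, 0], "jaw": 1}, {"delta_pos": [0, 0, 0.035], "rot": [0, 0, 0], "jaw": 1}, {"delta_pos": [0, 0, 0.017], "rot": [0, 0, 0], "jaw": 0.8}]}}

```text
time: 22.37
tcp_pos: [0.422, 0.1427, 0.0321]
ee_rot: [[0.224, 0.974, -0.004], [0.975, -0.224, -0.0], [-0.001, -0.004, -1.0]]
force: [-0.8, -0.1, 1.0]
finger_gap: 0.077
grasp_force: 0.0
```

>>> {"op": "apply_moves", "data": {"moves": [{"delta_pos": [0, 0, 0], "rot": [0, 0, 0], "jaw": 0.6}, {"delta_pos": [0, 0, 0], "rot": [0, 0, 0], "jaw": 0.4}, {"delta_pos": [0, 0, 0], "rot": [0, 0, 0], "jaw": 0.25}, {"delta_pos": [0, 0, 0], "rot": [0, 0, 0], "jaw": 0.1}, {"delta_pos": [0, 0, 0], "rot": [0, 0, 0], "jaw": -0.2}]}}

```text
time: 22.78
tcp_pos: [0.4257, 0.1431, 0.037]
ee_rot: [[0.223, 0.975, 0.004], [0.975, -0.223, 0.0], [0.001, 0.004, -1.0]]
force: [0.0, 0.3, 3.0]
finger_gap: 0.0465
grasp_force: 20.3
```

>>> {"op": "apply_moves", "data": {"moves": [{"delta_pos": [0, 0, 0], "rot": [0, 0, 0], "jaw": -1}, {"delta_pos": [0, 0, 0], "rot": [0, 0, 0], "jaw": -1}, {"delta_pos": [0, 0, 0], "rot": [0, 0, 0], "jaw": -1}], "grip_force": 25}}

```text
time: 23.03
tcp_pos: [0.4258, 0.143, 0.037]
ee_rot: [[0.223, 0.975, 0.004], [0.975, -0.223, 0.0], [0.001, 0.004, -1.0]]
force: [0.2, -0.4, 6.9]
finger_gap: 0.0464
grasp_force: 24.9
```

>>> {"op": "apply_moves", "data": {"moves": [{"delta_pos": [0, 0, -0.01], "rot": [0, 0, 0], "jaw": -1}, {"delta_pos": [0, 0, -0.02], "rot": [0, 0, 0], "jaw": -1}, {"delta_pos": [0, 0, -0.025], "rot": [0, 0, 0], "jaw": -1}, {"delta_pos": [0, 0, -0.02], "rot": [0, 0, 0], "jaw": -1}, {"delta_pos": [0, 0, 0], "rot": [0, 0, 0], "jaw": -1}]}}

```text
time: 23.45
tcp_pos: [0.427, 0.1432, 0.1145]
ee_rot: [[0.223, 0.975, 0.008], [0.975, -0.223, 0.001], [0.002, 0.008, -1.0]]
force: [0.4, -0.2, -0.3]
finger_gap: 0.0461
grasp_force: 26.2
```

>>> {"op": "apply_moves", "data": {"moves": [{"delta_pos": [0.008, 0.014, 0], "rot": [0, 0, 0], "jaw": -1}, {"delta_pos": [0.014, 0.026, 0], "rot": [0, 0, 0], "jaw": -1}, {"delta_pos": [0.014, 0.026, 0], "rot": [0, 0, 0], "jaw": -1}, {"delta_pos": [0.014, 0.026, 0], "rot": [0, 0, 0], "jaw": -1}, {"delta_pos": [0.014, 0.026, 0], "rot": [0, 0, 0], "jaw": -1}]}}

```text
time: 23.87
tcp_pos: [0.5544, 0.1793, 0.1099]
ee_rot: [[0.223, 0.975, -0.0], [0.975, -0.223, -0.0], [-0.0, -0.0, -1.0]]
force: [-0.1, 0.5, -1.1]
finger_gap: 0.0458
grasp_force: 26.2
```

>>> {"op": "apply_moves", "data": {"moves": [{"delta_pos": [0.013, 0.026, 0], "rot": [0, 0, 0], "jaw": -1}, {"delta_pos": [0.011, 0.022, 0], "rot": [0, 0, 0], "jaw": -1}, {"delta_pos": [0, 0, 0.02], "rot": [0, 0, 0], "jaw": -1}, {"delta_pos": [0, 0, 0.01], "rot": [0, 0, 0], "jaw": -1}, {"delta_pos": [0, 0, 0], "rot": [0, 0, 0], "jaw": -1}]}}

```text
time: 24.28
tcp_pos: [0.6027, 0.1912, 0.0765]
ee_rot: [[0.223, 0.975, -0.008], [0.975, -0.223, -0.001], [-0.003, -0.007, -1.0]]
force: [-0.9, -0.1, -1.1]
finger_gap: 0.0455
grasp_force: 26.2
```

```bash
python3 w.py w13 mint_tin_egg; python3 - <<'E'
from h import *
a=cv2.imread('pics/w13.png')
s=robot.snapshot('wrist')
for P in pts('tray',.615,.234,-.185)[1::2]: 
    u=px(s,P)[0]; cv2.circle(a,(int(u[0]),int(u[1])),3,(0,0,255),1)
cv2.imwrite('pics/w13m.png',a)
E
```

```text
tcp [0.6027 0.1912 0.0765] yaw 1.345748437190283 t 24.2833 gap 0.0455287692485487 f [-0.9297 -0.1179 -1.0619] gf 26.16466716164723 q6 0.3562008900671805
cam [0.6178 0.2553 0.2045] zax [-0.065  -0.2525 -0.9654] 63.359984174231194
mint_tin_egg 0.89 [315. 246.] [0.5952 0.175  0.    ]
mint_tin_egg 0.72 [ 45. 144.] [0.4365 0.2828 0.    ]
mint_tin_egg 0.87 inscr [319.6 280.8] 56.937992 [0.5965 0.1667 0.035 ]
```

View pics/w13m.png

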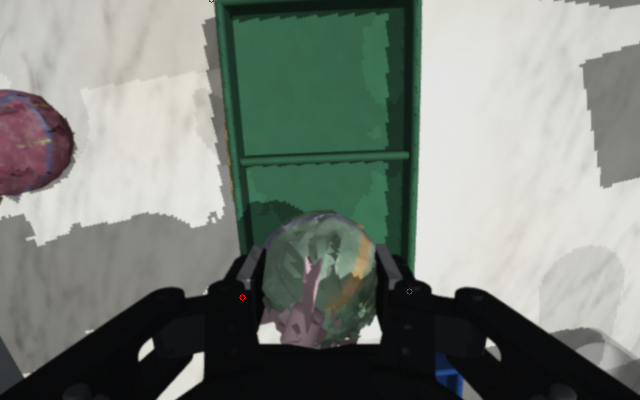

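Mint egg over the right green bay at (320,280), divider at row 158, projected tray corners agree. Lower in small steps.

>>> {"op": "apply_moves", "data": {"moves": [{"delta_pos": [0, 0, 0.012], "rot": [0, 0, 0], "jaw": -1}, {"delta_pos": [0, 0, 0.01], "rot": [0, 0, 0], "jaw": -1}, {"delta_pos": [0, 0, 0.006], "rot": [0, 0, 0], "jaw": -1}, {"delta_pos": [0, 0, 0.003], "rot": [0, 0, 0], "jaw": -1}, {"delta_pos": [0, 0, 0], "rot": [0, 0, 0], "jaw": -1}]}}

```text
time: 24.9
tcp_pos: [0.6047, 0.1915, 0.0479]
ee_rot: [[0.223, 0.975, -0.002], [0.975, -0.223, -0.0], [-0.001, -0.002, -1.0]]
force: [0.7, -0.1, -0.6]
finger_gap: 0.0462
grasp_force: 26.2
```

>>> {"op": "apply_moves", "data": {"moves": [{"delta_pos": [0, 0, 0.001], "rot": [0, 0, 0], "jaw": -1}, {"delta_pos": [0, 0, 0], "rot": [0, 0, 0], "jaw": -1}]}}

```text
time: 25.07
tcp_pos: [0.6059, 0.1917, 0.0483]
ee_rot: [[0.223, 0.975, 0.0], [0.975, -0.223, 0.0], [0.0, 0.0, -1.0]]
force: [0.9, -0.3, -0.3]
finger_gap: 0.0459
grasp_force: 26.2
```

>>> {"op": "apply_moves", "data": {"moves": [{"delta_pos": [0, 0, 0.0015], "rot": [0, 0, 0], "jaw": -1}, {"delta_pos": [0, 0, 0.001], "rot": [0, 0, 0], "jaw": -1}, {"delta_pos": [0, 0, 0], "rot": [0, 0, 0], "jaw": -1}]}}

```text
time: 25.32
tcp_pos: [0.6057, 0.1917, 0.0458]
ee_rot: [[0.223, 0.975, 0.0], [0.975, -0.223, -0.0], [0.0, 0.0, -1.0]]
force: [-0.1, -0.4, -0.6]
finger_gap: 0.0459
grasp_force: 26.2
```

>>> {"op": "apply_moves", "data": {"moves": [{"delta_pos": [0, 0, 0.001], "rot": [0, 0, 0], "jaw": -1}, {"delta_pos": [0, 0, 0], "rot": [0, 0, 0], "jaw": -1}]}}

```text
time: 25.48
tcp_pos: [0.6059, 0.1917, 0.0451]
ee_rot: [[0.223, 0.975, 0.001], [0.975, -0.223, 0.0], [0.0, 0.0, -1.0]]
force: [-0.2, 0.1, 0.8]
finger_gap: 0.0459
grasp_force: 26.3
```

>>> {"op": "apply_moves", "data": {"moves": [{"delta_pos": [0, 0, 0.0015], "rot": [0, 0, 0], "jaw": -1}, {"delta_pos": [0, 0, 0], "rot": [0, 0, 0], "jaw": -1}]}}

```text
time: 25.65
tcp_pos: [0.606, 0.1919, 0.045]
ee_rot: [[0.223, 0.975, 0.001], [0.975, -0.223, 0.0], [0.001, 0.001, -1.0]]
force: [-3.9, 0.5, 10.0]
finger_gap: 0.0459
grasp_force: 26.8
```

>>> {"op": "apply_moves", "data": {"moves": [{"delta_pos": [0, 0, -0.001], "rot": [0, 0, 0], "jaw": 0.15}, {"delta_pos": [0, 0, 0], "rot": [0, 0, 0], "jaw": 0.35}, {"delta_pos": [0, 0, 0], "rot": [0, 0, 0], "jaw": 0.6}, {"delta_pos": [0, 0, 0], "rot": [0, 0, 0], "jaw": 0.8}, {"delta_pos": [0, 0, -0.01], "rot": [0, 0, 0], "jaw": 0.8}]}}

```text
time: 26.07
tcp_pos: [0.6041, 0.1914, 0.0524]
ee_rot: [[0.223, 0.975, -0.004], [0.975, -0.223, -0.001], [-0.002, -0.004, -1.0]]
force: [-0.7, 0.3, -0.6]
finger_gap: 0.077
grasp_force: 0.0
```

>>> {"op": "apply_moves", "data": {"moves": [{"delta_pos": [0, 0, -0.02], "rot": [0, 0, 0], "jaw": 0.9}, {"delta_pos": [0, 0, -0.035], "rot": [0, 0, 0], "jaw": 0.9}, {"delta_pos": [0, 0, -0.04], "rot": [0, 0, 0], "jaw": 1}, {"delta_pos": [0, 0, -0.04], "rot": [0, 0, 0], "jaw": 1}, {"delta_pos": [0, 0, 0], "rot": [0, 0, 0], "jaw": 1}]}}

```text
time: 26.48
tcp_pos: [0.6102, 0.1924, 0.1996]
ee_rot: [[0.223, 0.975, 0.016], [0.975, -0.223, 0.002], [0.006, 0.015, -1.0]]
force: [1.7, 0.6, 1.9]
finger_gap: 0.0851
grasp_force: 0.0
```

>>> {"op": "apply_moves", "data": {"moves": [{"delta_pos": [0.009, -0.03, 0], "rot": [0, 0, 0], "jaw": 1}, {"delta_pos": [0.009, -0.03, 0], "rot": [0, 0, 0], "jaw": 1}, {"delta_pos": [0.009, -0.03, 0], "rot": [0, 0, 0], "jaw": 1}, {"delta_pos": [0.009, -0.03, 0], "rot": [0, 0, 0], "jaw": 1}, {"delta_pos": [0.01, -0.03, 0], "rot": [0, 0, 0], "jaw": 1}]}}

```text
time: 26.9
tcp_pos: [0.4685, 0.2703, 0.1898]
ee_rot: [[0.224, 0.975, 0.001], [0.975, -0.224, 0.0], [0.0, 0.0, -1.0]]
force: [-0.0, 0.8, -0.1]
finger_gap: 0.0857
grasp_force: 0.0
```

>>> {"op": "apply_moves", "data": {"moves": [{"delta_pos": [0.01, -0.03, 0], "rot": [0, 0, 0], "jaw": 1}, {"delta_pos": [0, 0, 0], "rot": [0, 0, -0.12], "jaw": 1}, {"delta_pos": [0, 0, 0], "rot": [0, 0, -0.12], "jaw": 1}, {"delta_pos": [0, 0, 0], "rot": [0, 0, -0.12], "jaw": 1}, {"delta_pos": [0, 0, 0], "rot": [0, 0, -0.12], "jaw": 1}]}}

```text
time: 27.32
tcp_pos: [0.4425, 0.2867, 0.19]
ee_rot: [[-0.259, 0.966, 0.001], [0.966, 0.259, 0.0], [0.0, 0.001, -1.0]]
force: [0.4, -0.1, -0.2]
finger_gap: 0.0855
grasp_force: 0.0
```

>>> {"op": "apply_moves", "data": {"moves": [{"delta_pos": [0, 0, 0], "rot": [0, 0, -0.12], "jaw": 1}, {"delta_pos": [0, 0, 0], "rot": [0, 0, -0.12], "jaw": 1}, {"delta_pos": [0, 0, 0], "rot": [0, 0, -0.12], "jaw": 1}, {"delta_pos": [0, 0, 0], "rot": [0, 0, 0], "jaw": 1}, {"delta_pos": [0, 0, 0], "rot": [0, 0, 0], "jaw": 1}]}}

```text
time: 27.73
tcp_pos: [0.4428, 0.2864, 0.1896]
ee_rot: [[-0.574, 0.819, 0.0], [0.819, 0.574, 0.0], [-0.0, 0.0, -1.0]]
force: [-0.4, -0.2, -0.3]
finger_gap: 0.0851
grasp_force: 0.0
```

```bash
python3 w.py w14 rose_tin_egg mint_tin_egg; python3 - <<'E'
from h import *
a=cv2.imread('pics/w14.png')
cv2.imwrite('pics/w14c.png',cv2.resize(a[40:340,140:500],None,fx=2,fy=2))
s=robot.snapshot('top')
for c in robot.place_of(s,'mint_tin_egg')[:2]: print(c['score'],at(s,c['centre'],.008))
s=robot.snapshot('wrist')
for z in (0,.035,.08): print(z,px(s,[.444,.287,z]))
E
```

```text
tcp [0.4428 0.2864 0.1896] yaw 2.182186059003638 t 27.7333 gap 0.08510971921359585 f [-0.3766 -0.1975 -0.2703] gf 0.0 q6 -0.2489365510382316
cam [0.4048 0.3401 0.3178] zax [ 0.1489 -0.2109 -0.9661] 63.359984174231194
rose_tin_egg 0.82 [312. 189.] [0.4381 0.2801 0.    ]
rose_tin_egg 0.75 inscr [319. 194.] 31.596893 [0.4422 0.287  0.035 ]
mint_tin_egg 0.68 [384. 338.] [0.6065 0.1832 0.    ]
mint_tin_egg 0.67 inscr [392.8 340.2] 14.193798 [0.5937 0.204  0.035 ]
0.63 [0.6041728 0.195533  0.008    ]
0 [[320.60691989 187.24533338]]
0.035 [[320.78644644 195.21489955]]
0.08 [[321.08940128 208.67901261]]
```

View pics/w14c.png

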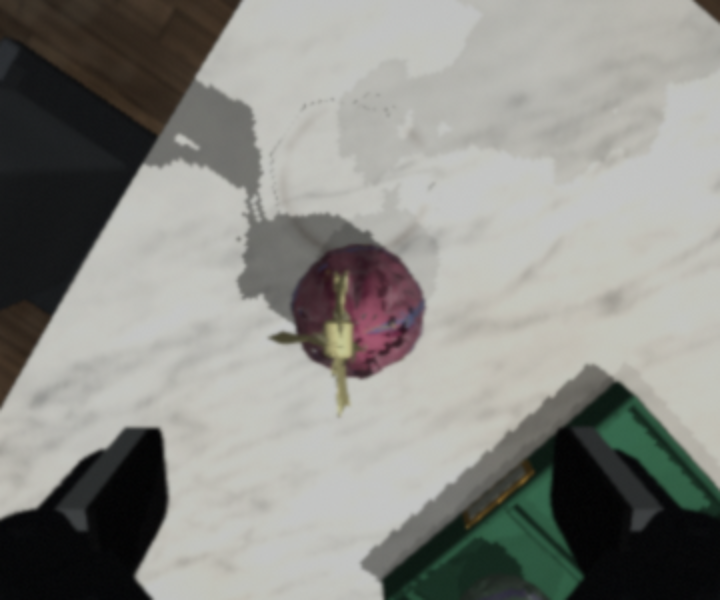

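Rose body centred at full (319,195); ribbons point up, down and left, so I turn 45° to put the fingers between them. Mint is in its bay at the bottom.

>>> {"op": "apply_moves", "data": {"moves": [{"delta_pos": [0, 0, 0.005], "rot": [0, 0, 0.12], "jaw": 1}, {"delta_pos": [0, 0, 0.005], "rot": [0, 0, 0.12], "jaw": 1}, {"delta_pos": [0, 0, 0.005], "rot": [0, 0, 0.12], "jaw": 1}, {"delta_pos": [0, 0, 0.005], "rot": [0, 0, 0.12], "jaw": 1}, {"delta_pos": [0, 0, 0.005], "rot": [0, 0, 0.12], "jaw": 1}]}}

```text
time: 28.55
tcp_pos: [0.4427, 0.2864, 0.1641]
ee_rot: [[-0.009, 1.0, 0.0], [1.0, 0.009, 0.0], [0.0, 0.0, -1.0]]
force: [0.7, -0.3, 0.6]
finger_gap: 0.0853
grasp_force: 0.0
```

>>> {"op": "apply_moves", "data": {"moves": [{"delta_pos": [0, 0, 0.005], "rot": [0, 0, 0.12], "jaw": 1}, {"delta_pos": [0, 0, 0], "rot": [0, 0, 0.05], "jaw": 1}, {"delta_pos": [0, 0, 0], "rot": [0, 0, 0], "jaw": 1}]}}

```text
time: 28.8
tcp_pos: [0.4425, 0.2863, 0.1589]
ee_rot: [[0.157, 0.988, -0.001], [0.988, -0.157, -0.0], [-0.0, -0.001, -1.0]]
force: [-0.2, -0.8, 0.2]
finger_gap: 0.0854
grasp_force: 0.0
```

```bash
python3 w.py w15 rose_tin_egg
```

```text
tcp [0.4425 0.2863 0.1589] yaw 1.4136161329575119 t 28.8 gap 0.08535285534756457 f [-0.1785 -0.7778  0.2248] gf 0.0 q6 0.5196235677982483
cam [0.4524 0.3511 0.2871] zax [-0.0413 -0.2551 -0.966 ] 63.359984174231194
rose_tin_egg 0.81 inscr [321. 202.] 34.95349 [0.4436 0.2871 0.035 ]
```

Aligned. Descend .12 and grip.

>>> {"op": "apply_moves", "data": {"moves": [{"delta_pos": [0, 0, 0.03], "rot": [0, 0, 0], "jaw": 1}, {"delta_pos": [0, 0, 0.035], "rot": [0, 0, 0], "jaw": 1}, {"delta_pos": [0, 0, 0.03], "rot": [0, 0, 0], "jaw": 1}, {"delta_pos": [0, 0, 0.02], "rot": [0, 0, 0], "jaw": 1}, {"delta_pos": [0, 0, 0.006], "rot": [0, 0, 0], "jaw": 0.8}]}}

```text
time: 29.37
tcp_pos: [0.4406, 0.2855, 0.0352]
ee_rot: [[0.153, 0.988, -0.005], [0.988, -0.153, -0.002], [-0.003, -0.005, -1.0]]
force: [-0.0, 0.1, -0.3]
finger_gap: 0.0772
grasp_force: 0.0
```

>>> {"op": "apply_moves", "data": {"moves": [{"delta_pos": [0, 0, 0], "rot": [0, 0, 0], "jaw": 0.6}, {"delta_pos": [0, 0, 0], "rot": [0, 0, 0], "jaw": 0.4}, {"delta_pos": [0, 0, 0], "rot": [0, 0, 0], "jaw": 0.25}, {"delta_pos": [0, 0, 0], "rot": [0, 0, 0], "jaw": 0.1}, {"delta_pos": [0, 0, 0], "rot": [0, 0, 0], "jaw": -0.2}]}}

```text
time: 29.78
tcp_pos: [0.444, 0.287, 0.0403]
ee_rot: [[0.154, 0.988, 0.003], [0.988, -0.154, 0.001], [0.002, 0.003, -1.0]]
force: [-1.1, -0.0, 6.2]
finger_gap: 0.0484
grasp_force: 25.6
```

>>> {"op": "apply_moves", "data": {"moves": [{"delta_pos": [0, 0, 0], "rot": [0, 0, 0], "jaw": -1}, {"delta_pos": [0, 0, 0], "rot": [0, 0, 0], "jaw": -1}, {"delta_pos": [0, 0, 0], "rot": [0, 0, 0], "jaw": -1}], "grip_force": 25}}

```text
time: 30.03
tcp_pos: [0.444, 0.287, 0.0402]
ee_rot: [[0.154, 0.988, 0.003], [0.988, -0.154, 0.001], [0.002, 0.003, -1.0]]
force: [-0.9, -0.2, 7.5]
finger_gap: 0.0487
grasp_force: 25.7
```

>>> {"op": "apply_moves", "data": {"moves": [{"delta_pos": [0, 0, -0.01], "rot": [0, 0, 0], "jaw": -1}, {"delta_pos": [0, 0, -0.02], "rot": [0, 0, 0], "jaw": -1}, {"delta_pos": [0, 0, -0.025], "rot": [0, 0, 0], "jaw": -1}, {"delta_pos": [0, 0, -0.02], "rot": [0, 0, 0], "jaw": -1}, {"delta_pos": [0, 0, 0], "rot": [0, 0, 0], "jaw": -1}]}}

```text
time: 30.45
tcp_pos: [0.4455, 0.2875, 0.1184]
ee_rot: [[0.154, 0.988, 0.008], [0.988, -0.154, 0.003], [0.004, 0.008, -1.0]]
force: [0.2, 0.2, -0.2]
finger_gap: 0.0483
grasp_force: 26.1
```

>>> {"op": "apply_moves", "data": {"moves": [{"delta_pos": [0.002, 0.018, 0], "rot": [0, 0, 0], "jaw": -1}, {"delta_pos": [0.003, 0.03, 0], "rot": [0, 0, 0], "jaw": -1}, {"delta_pos": [0.003, 0.03, 0], "rot": [0, 0, 0], "jaw": -1}, {"delta_pos": [0.003, 0.03, 0], "rot": [0, 0, 0], "jaw": -1}, {"delta_pos": [0.003, 0.03, 0], "rot": [0, 0, 0], "jaw": -1}]}}

```text
time: 30.87
tcp_pos: [0.5822, 0.2787, 0.1135]
ee_rot: [[0.154, 0.988, -0.0], [0.988, -0.154, -0.0], [-0.0, -0.0, -1.0]]
force: [-0.1, 0.3, -1.2]
finger_gap: 0.0485
grasp_force: 26.1
```

>>> {"op": "apply_moves", "data": {"moves": [{"delta_pos": [0.003, 0.027, 0], "rot": [0, 0, 0], "jaw": -1}, {"delta_pos": [0.002, 0.015, 0], "rot": [0, 0, 0], "jaw": -1}, {"delta_pos": [0, 0, 0.02], "rot": [0, 0, 0], "jaw": -1}, {"delta_pos": [0, 0, 0.01], "rot": [0, 0, 0], "jaw": -1}, {"delta_pos": [0, 0, 0], "rot": [0, 0, 0], "jaw": -1}]}}

```text
time: 31.28
tcp_pos: [0.6209, 0.2766, 0.0797]
ee_rot: [[0.155, 0.988, -0.007], [0.988, -0.155, -0.002], [-0.003, -0.007, -1.0]]
force: [-1.0, -0.8, -1.0]
finger_gap: 0.0484
grasp_force: 26.1
```

>>> {"op": "apply_moves", "data": {"moves": [{"delta_pos": [0, 0, 0.012], "rot": [0, 0, 0], "jaw": -1}, {"delta_pos": [0, 0, 0.01], "rot": [0, 0, 0], "jaw": -1}, {"delta_pos": [0, 0, 0.006], "rot": [0, 0, 0], "jaw": -1}, {"delta_pos": [0, 0, 0.003], "rot": [0, 0, 0], "jaw": -1}, {"delta_pos": [0, 0, 0], "rot": [0, 0, 0], "jaw": -1}]}}

```text
time: 31.7
tcp_pos: [0.6227, 0.2774, 0.0514]
ee_rot: [[0.154, 0.988, -0.002], [0.988, -0.154, -0.0], [-0.001, -0.002, -1.0]]
force: [0.9, 0.2, -0.4]
finger_gap: 0.0489
grasp_force: 26.1
```

>>> {"op": "apply_moves", "data": {"moves": [{"delta_pos": [0, 0, 0.001], "rot": [0, 0, 0], "jaw": -1}, {"delta_pos": [0, 0, 0], "rot": [0, 0, 0], "jaw": -1}]}}

```text
time: 31.87
tcp_pos: [0.6238, 0.2775, 0.0518]
ee_rot: [[0.154, 0.988, 0.001], [0.988, -0.154, 0.0], [0.0, 0.001, -1.0]]
force: [-0.1, -1.0, -0.3]
finger_gap: 0.0491
grasp_force: 26.1
```

>>> {"op": "apply_moves", "data": {"moves": [{"delta_pos": [0, 0, 0.002], "rot": [0, 0, 0], "jaw": -1}, {"delta_pos": [0, 0, 0.001], "rot": [0, 0, 0], "jaw": -1}, {"delta_pos": [0, 0, 0], "rot": [0, 0, 0], "jaw": -1}]}}

```text
time: 32.12
tcp_pos: [0.6237, 0.2774, 0.0485]
ee_rot: [[0.154, 0.988, 0.001], [0.988, -0.154, 0.0], [0.0, 0.001, -1.0]]
force: [0.2, 0.4, -0.9]
finger_gap: 0.0488
grasp_force: 26.1
```

>>> {"op": "apply_moves", "data": {"moves": [{"delta_pos": [0, 0, 0.001], "rot": [0, 0, 0], "jaw": -1}, {"delta_pos": [0, 0, 0], "rot": [0, 0, 0], "jaw": -1}]}}

```text
time: 32.28
tcp_pos: [0.6238, 0.2775, 0.0484]
ee_rot: [[0.154, 0.988, 0.001], [0.988, -0.154, 0.0], [0.0, 0.001, -1.0]]
force: [-1.3, -0.2, 4.8]
finger_gap: 0.0486
grasp_force: 26.6
```

Touching. Release, rise and check.

>>> {"op": "apply_moves", "data": {"moves": [{"delta_pos": [0, 0, 0], "rot": [0, 0, 0], "jaw": 0.2}, {"delta_pos": [0, 0, 0], "rot": [0, 0, 0], "jaw": 0.4}, {"delta_pos": [0, 0, 0], "rot": [0, 0, 0], "jaw": 0.65}, {"delta_pos": [0, 0, 0], "rot": [0, 0, 0], "jaw": 0.85}, {"delta_pos": [0, 0, -0.01], "rot": [0, 0, 0], "jaw": 0.9}]}}

```text
time: 32.7
tcp_pos: [0.622, 0.2769, 0.0552]
ee_rot: [[0.154, 0.988, -0.004], [0.988, -0.154, -0.001], [-0.002, -0.004, -1.0]]
force: [-1.1, 0.0, -0.1]
finger_gap: 0.0812
grasp_force: 0.0
```

>>> {"op": "apply_moves", "data": {"moves": [{"delta_pos": [0, 0, -0.02], "rot": [0, 0, 0], "jaw": 1}, {"delta_pos": [0, 0, -0.035], "rot": [0, 0, 0], "jaw": 1}, {"delta_pos": [0, 0, -0.04], "rot": [0, 0, 0], "jaw": 1}, {"delta_pos": [0, 0, -0.04], "rot": [0, 0, 0], "jaw": 1}, {"delta_pos": [0, 0, -0.02], "rot": [0, 0, 0], "jaw": 1}]}}

```text
time: 33.12
tcp_pos: [0.6253, 0.2779, 0.2192]
ee_rot: [[0.154, 0.988, 0.008], [0.988, -0.154, 0.002], [0.003, 0.008, -1.0]]
force: [0.2, 1.1, 0.9]
finger_gap: 0.0853
grasp_force: 0.0
```

>>> {"op": "apply_moves", "data": {"moves": [{"delta_pos": [0, -0.035, 0], "rot": [0, 0, 0], "jaw": 1}, {"delta_pos": [0, -0.035, 0], "rot": [0, 0, 0], "jaw": 1}, {"delta_pos": [0, -0.035, 0], "rot": [0, 0, 0], "jaw": 1}, {"delta_pos": [0, -0.035, 0], "rot": [0, 0, 0], "jaw": 1}, {"delta_pos": [0, -0.035, 0], "rot": [0, 0, 0], "jaw": 1}]}}

```text
time: 33.53
tcp_pos: [0.449, 0.3044, 0.2131]
ee_rot: [[0.155, 0.988, 0.001], [0.988, -0.155, 0.0], [0.001, 0.001, -1.0]]
force: [-0.2, 0.8, 0.6]
finger_gap: 0.0855
grasp_force: 0.0
```

>>> {"op": "apply_moves", "data": {"moves": [{"delta_pos": [0, -0.02, 0], "rot": [0, 0, 0], "jaw": 1}, {"delta_pos": [0, 0, 0], "rot": [0, 0, 0], "jaw": 1}, {"delta_pos": [0, 0, 0], "rot": [0, 0, 0], "jaw": 1}, {"delta_pos": [0, 0, 0], "rot": [0, 0, 0], "jaw": 1}]}}

```text
time: 33.87
tcp_pos: [0.4318, 0.3076, 0.2132]
ee_rot: [[0.154, 0.988, 0.002], [0.988, -0.154, 0.001], [0.001, 0.002, -1.0]]
force: [0.6, -0.7, 1.2]
finger_gap: 0.0855
grasp_force: 0.0
```

```bash
python3 - <<'E'
from h import *
np.set_printoptions(precision=3,suppress=True)
s=robot.snapshot('top')
for t in T[:5]+T[8:]:
    for c in robot.place_of(s,t)[:1]: print(t,c['score'],at(s,c['centre'],.008))
cv2.imwrite('pics/topf.png',cv2.resize(s['image'][130:290,150:450,::-1],None,fx=2.6,fy=2.6,interpolation=cv2.INTER_CUBIC))
o=robot.get_obs(); print(o['tcp_pos'],o['joint_vel'],o['finger_gap'])
E
```

```text
mint_tin_egg 0.74 [0.604 0.193 0.008]
rose_tin_egg 0.92 [0.627 0.28  0.008]
gold_foil_egg 0.48 [ 0.614 -0.185  0.008]
pink_foil_egg 0.62 [ 0.634 -0.275  0.008]
hare 0.63 [ 0.597 -0.047  0.008]
glass 0.79 [0.767 0.03  0.008]
dripper_pink 0.87 [ 0.442 -0.46   0.008]
[0.431 0.307 0.212] [ 0.001 -0.002  0.004  0.002  0.001  0.   ] 0.08550906261624326
```

View pics/topf.png

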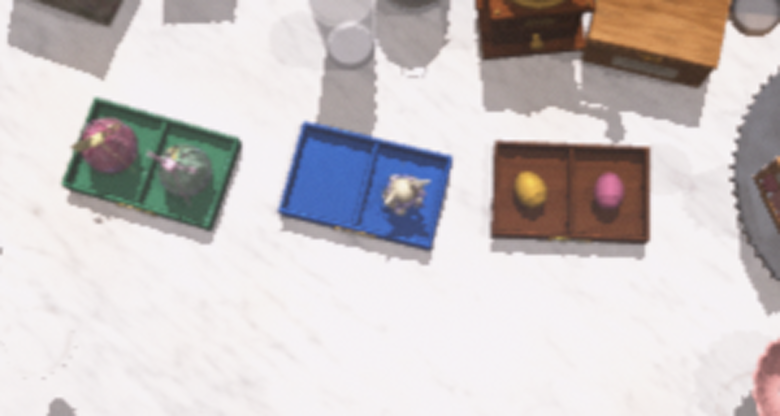

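All five stand in their bays: rose (108,145), mint (185,172), hare (405,193), gold (530,190) and pink (610,190). The glass and the dripper have not moved. Handing in.

```bash
python3 -c "
from station import robot
print(robot.job_done())"
```

```text
the job is handed in; nothing more can be done
None
```

I handed the job in at about 34 s of the 128 s allowed: the final top view shows both tin eggs in the green tray, both foil eggs in the wooden tray and the hare in the blue tray, one to a bay, with the glass and dripper unmoved; the hand-in returned no verdict.

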